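Recap the boot-care bottles and latch them in their caddy

ROBOT

A 6-joint arm with a two-finger parallel gripper is mounted at the origin on the work surface. World frame = base frame: x ahead of the robot, y to its left, z up, the work surface at z = 0. Lengths are in m, angles in rad, forces in N, time in s.
With the tool pointing down it reaches from about 0.275 to 0.725 m from the base axis. Payload 5.6 kg.
Tool frame: the origin (TCP) lies midway between the tips of the shut fingers; the grasp point (between the pads) lies 19 mm behind it; z points along the fingers, y is the line along which they close (so a half turn about z gives the same grasp; the last joint's range is limited). The gripper opens to 85 mm and grips with 20 to 120 N. Pads are 22 mm wide; open, the fingers measure 114 mm over their backs; the gripper's body (76 mm by 85 mm) begins 54 mm behind the grasp point. The pads swing forward as they close: fully open they stand 13 mm farther back than shut.
Start: joints at [1.609, 0.255, 0.108, 0, -1.424, -0.285], TCP at [0.134, 0.533, 0.205] pointing down, gripper open.
Joint ranges: [-2.95, 2.95], [-1.21, 1.97], [-1.09, 1.5], [-2.87, 1.71], [-2.94, -0.07], [-3.05, 3.05]. Speed limits (rad/s): [2.57, 2.57, 3.14, 3.14, 3.14, 3.14].

INTERFACE

Orientations are given as a rotation vector (axis times angle).
In Python, from bench import status, viewer, arm gives the robot as it stands.
- The arm moves only by the tool arm_command, never from a script. Its argument "increments" is a list of rows, each a list of 5 numbers: the opening, from 0 (shut) to 1 (fully open), then the shift along the tool's x, y, z as a fraction of full scale, then the turn about the tool's z as a fraction of full scale. A call has 1 to 20 rows; each row shifts and turns the commanded pose from where the row before left it, along the tool's axes as they then stand; what a row does not reach is not made up. Full scale, the value 1, is 0.03 m for a shift and 0.1 rad for a turn. A row lasts 1/10 s, in which the tool goes at most 50 mm and 8.59 degrees, less where a joint would pass 70% of its speed; a pose out of reach is approached as far as the arm can. A call with a number of a shift or a turn outside -1 to 1 is refused whole. A call with a gripper value outside its range is refused whole. The fingers move at their own pace and stop on an object; "force" is the grip in N (left out, the last holds). Time passes only in rows, so rows that do not move let the fingers close. It gives the time, the measured TCP pose, the force, the opening and the grip force at its end, in the units of the state.
- status.state(): the state, without advancing time (a new reading comes with each control period).
- viewer.grab_frame(name): name is "scene" or "side" or "wrist"; returns a dict with "pixels" (384x512x3 uint8, red, green, blue), "depth" (384x512 float32, m along the optical axis (not along the pixel's ray), 0 where there is no reading), "fx", "fy", "cx", "cy" (pixels), "origin" and "orientation" of the camera in the world. Camera axes: x right, y up, looking along -z (the intrinsics and any distortion apply to the point x, -y, -z); pixel columns grow to the right and rows downward; lengths in m; the calibration is good to about 2 mm. A picture is of the moment at which its call begins.
- arm.sign_off(): hands the job in; it is judged then, once.
The state is a dict: "clock": time; "q": joint angles; "qvel": joint speeds; "effort": joint torques, N m; "eef_pos": TCP position; "ee_rot": TCP orientation; "ft_force": force on the tool from outside, world axes, zero at the start; "torque": the same for the moment, N m; "grip_width": finger opening in m; "finger_force": force on a finger pad.
Only numpy, scipy, OpenCV 4.12 (cv2) and the standard library are available. Lean on these libraries where they do the work, as an engineer would, in place of code of your own. Each camera call takes 0.05 s, during which the arm holds its last target. There are 200 camera calls.

TASK

Push the rod of an applicator cap from the drying block down into the narrow neck of every boot-care bottle until the cap sits flush on the neck, and stand all the capped bottles upright on the floor of the caddy. Then swing the caddy's hinged rail down until it rests in its catch. There are more applicators than bottles and any applicator fits any bottle; do not push the lint roller or the door wedge out of place.

Things in the scene. Friction and masses are not known exactly. Their poses are not given: they have to be found in the camera images.
- caddy: Open oak caddy fixed to the ledge, base 155 mm (its x) by 270 mm (its y); origin the centre of its underside on the ledge. Floor 8 mm up, lips 6 mm wide with tops 14 mm up. A steel rod at 52 mm height between 60 mm posts runs along the +x edge; the hinged rail closes along the -x edge, at x = -88 mm.
- caddy_floor (a point): Middle of the caddy's floor, 8 mm above the ledge, axes as the caddy. A bottle standing on the floor has its centre within about 47 mm of this in x and 105 mm in y. Bottles may stand anywhere on it; two rows at x = -30 and +30 mm, with y = -85, 0 and +85 mm, leave room for the fingers.
- rail (a joint): Angle of the round steel rail (10 mm thick, with a black 18 mm knob from 270 to 288 mm from the hinge; 0.12 kg). 0 = level, in the catch fork (hard stop); 1.57 = straight up; 1.8 = leaning slightly out past the +y end. At q it points along (0, -cos q, sin q) in the caddy frame. Stiff hinge (0.3 N m friction): stays where left; about 3 N at half length moves it.
- rail_hinge (a point): Point on the rail's hinge axis, which runs along the caddy's x: at (-88, +132, +55) mm in the caddy's frame, in a steel post 64 mm tall. The forked catch post, 65 mm tall, is at (-88, -128) mm, its prongs 24 mm over all in x.
- rail_tip (a point): Centre of the black knob at the free end of the rail, 279 mm from the hinge.
- drying_block: Fixed oak block 55 mm (its x) by 250 mm (its y), 60 mm tall; origin the centre of its underside. Six vertical 13 mm through holes in a row at y = -100, -60, -20, +20, +60, +100 mm hold the six applicators upright, caps resting on the block's top.
- applicator0: Applicator: black plastic cap 26 mm in diameter and 24 mm tall, with a round wooden rod 8 mm thick reaching 52 mm below it; origin at the centre of the cap's underside, z up. 30 g. Starts upright in the drying block, origin 60 mm above the ledge.
- applicator1: Applicator: black plastic cap 26 mm in diameter and 24 mm tall, with a round wooden rod 8 mm thick reaching 52 mm below it; origin at the centre of the cap's underside, z up. 30 g. Starts upright in the drying block, origin 60 mm above the ledge.
- applicator2: Applicator: black plastic cap 26 mm in diameter and 24 mm tall, with a round wooden rod 8 mm thick reaching 52 mm below it; origin at the centre of the cap's underside, z up. 30 g. Starts upright in the drying block, origin 60 mm above the ledge.
- applicator3: Applicator: black plastic cap 26 mm in diameter and 24 mm tall, with a round wooden rod 8 mm thick reaching 52 mm below it; origin at the centre of the cap's underside, z up. 30 g. Starts upright in the drying block, origin 60 mm above the ledge.
- applicator4: Applicator: black plastic cap 26 mm in diameter and 24 mm tall, with a round wooden rod 8 mm thick reaching 52 mm below it; origin at the centre of the cap's underside, z up. 30 g. Starts upright in the drying block, origin 60 mm above the ledge.
- applicator5: Applicator: black plastic cap 26 mm in diameter and 24 mm tall, with a round wooden rod 8 mm thick reaching 52 mm below it; origin at the centre of the cap's underside, z up. 30 g. Starts upright in the drying block, origin 60 mm above the ledge.
- bottle0: Loose green glass bottle, empty, 0.18 to 0.29 kg (may be absent): body 48 mm in diameter up to 42 mm height, sloping shoulder to 52 mm, neck 21 mm in diameter up to 62 mm, bore of the neck 12 mm, inner floor at 6 mm. Origin the centre of its underside, z up. 86 mm tall with the cap on.
- bottle0_mouth (a point): Centre of the mouth of bottle0, 62 mm above its underside.
- bottle1: Loose green glass bottle, empty, 0.18 to 0.29 kg (may be absent): body 48 mm in diameter up to 42 mm height, sloping shoulder to 52 mm, neck 21 mm in diameter up to 62 mm, bore of the neck 12 mm, inner floor at 6 mm. Origin the centre of its underside, z up. 86 mm tall with the cap on.
- bottle1_mouth (a point): Centre of the mouth of bottle1, 62 mm above its underside.
- bottle2: Loose green glass bottle, empty, 0.18 to 0.29 kg (may be absent): body 48 mm in diameter up to 42 mm height, sloping shoulder to 52 mm, neck 21 mm in diameter up to 62 mm, bore of the neck 12 mm, inner floor at 6 mm. Origin the centre of its underside, z up. 86 mm tall with the cap on.
- bottle2_mouth (a point): Centre of the mouth of bottle2, 62 mm above its underside.
- bottle3: Loose green glass bottle, empty, 0.18 to 0.29 kg (may be absent): body 48 mm in diameter up to 42 mm height, sloping shoulder to 52 mm, neck 21 mm in diameter up to 62 mm, bore of the neck 12 mm, inner floor at 6 mm. Origin the centre of its underside, z up. 86 mm tall with the cap on.
- bottle3_mouth (a point): Centre of the mouth of bottle3, 62 mm above its underside.
- bottle4: Loose green glass bottle, empty, 0.18 to 0.29 kg (may be absent): body 48 mm in diameter up to 42 mm height, sloping shoulder to 52 mm, neck 21 mm in diameter up to 62 mm, bore of the neck 12 mm, inner floor at 6 mm. Origin the centre of its underside, z up. 86 mm tall with the cap on.
- bottle4_mouth (a point): Centre of the mouth of bottle4, 62 mm above its underside.
- lint_roller: Bystander: lint roller lying flat, 210 mm long, 48 mm thick, yellow handle; origin under the inner end of the white roll, which extends 100 mm along its +x, the handle 110 mm along -x.
- door_wedge: Bystander: chrome door wedge 100 by 40 mm, 24 mm tall; origin the centre of its underside.
Things that resemble listed ones, but are neither listed nor needed, are in the scene too. What is shaped like the bottle0 but orange or red is not meant. Leave any blue look-alike of the bottle3 alone.

How it is judged:
By the outcome, as a careful person would: the job done as asked, in the order asked, and still so for the second after the job is handed in, with the robot touching nothing.
Of bottle0, bottle1, bottle2, bottle3, bottle4 only 4 to 5 are there at a start; the rules pass over those that are not, and their reading is None.
At some moment in a run one of bottle0, bottle1, bottle2, bottle3, bottle4 may be knocked a few centimetres aside while the robot is not near it.
It also fails if it takes over 210 s, if anything falls off the work surface, if the arm or the gripper's body presses on something with over 40 N, if the wrist force passes 120 N, or if a joint passes its speed limit or range.

## Working session

There is one attempt and no reset: what is moved stays moved. The work goes in short steps, Python scripts to look and compute and a tool call to move; the robot and the scene stay as the last step left them, time stands still between calls to the robot, and variables do not carry over. Pictures are saved under pics/ and viewed, at most 14 in all, crops included, and the job is handed in when it is done.

Besides the shell and the picture viewer there is one more tool, called after "Call:" in YAML: its name, and indented under it one key for each argument. arm_command: Moves the arm, as the interface text tells. Its arguments: {"type":"object","properties":{"increments":{"type":"array","items":{"type":"array","items":{"type":"number"}}},"force":{"type":"number"}},"required":["increments"]}

```bash
ls; mkdir -p pics; cat > h.py <<'E'
import numpy as np, cv2
from scipy.spatial.transform import Rotation as R
from bench import status, viewer, arm
def grab(n):
    f=viewer.grab_frame(n); o=np.array(f["orientation"],float)
    f["Rm"]=o if o.shape==(3,3) else (R.from_rotvec(o).as_matrix() if o.size==3 else R.from_quat(o).as_matrix())
    return f
def save(f,p): cv2.imwrite(p,cv2.cvtColor(f["pixels"],cv2.COLOR_RGB2BGR))
def cloud(f):
    v,u=np.mgrid[:384,:512]; d=f["depth"]
    c=np.stack([(u-f["cx"])/f["fx"]*d,-(v-f["cy"])/f["fy"]*d,-d],-1)
    return c@f["Rm"].T+np.array(f["origin"])
E
python3 - <<'E'
from h import *
for n in ("scene","side","wrist"):
    f=grab(n); save(f,f"pics/{n}0.png"); print(n,[ (k,np.round(f[k],4).tolist()) for k in f if k not in("pixels","depth","Rm")])
    np.savez(f"{n}0.npz",P=cloud(f),img=f["pixels"],d=f["depth"])
print(status.state())
E
```

```text
pics
scene [('fx', 360.6447), ('fy', 360.6447), ('cx', 254.605), ('cy', 185.5203), ('origin', [0.846, -0.4747, 0.686]), ('orientation', [0.6974, 0.1935, 0.534])]
side [('fx', 374.7872), ('fy', 374.7872), ('cx', 254.9018), ('cy', 185.312), ('origin', [0.2319, -0.6651, 0.5627]), ('orientation', [0.9619, -0.2111, -0.4304])]
wrist [('fx', 309.0048), ('fy', 309.0048), ('cx', 259.0564), ('cy', 190.6655), ('origin', [0.2132, 0.5123, 0.3732]), ('orientation', [-0.2286, 0.2913, -1.7999])]
{'clock': 0.15, 'q': array([ 1.60860713e+00,  2.55582652e-01,  1.07332263e-01, -3.43063025e-04,
       -1.42387498e+00, -2.84571259e-01]), 'qvel': array([ 0.00066352, -0.00128998,  0.00465986,  0.00223151,  0.00014605,
        0.00013545]), 'effort': array([-5.60855296e-04, -3.86943948e+01,  2.38080972e+01,  5.36662862e+00,
       -4.54044028e-03, -1.10310246e-06]), 'eef_pos': array([0.13421679, 0.53297179, 0.2042323 ]), 'ee_rot': array([ 3.11634560e+00, -3.86538218e-01, -1.90975876e-04]), 'ft_force': array([0.28957955, 0.15720566, 0.11868021]), 'torque': array([0.01279781, 0.02237398, 0.01963736]), 'finger_force': 0.0, 'grip_width': 0.08589146542661454}
```

View pics/scene0.png

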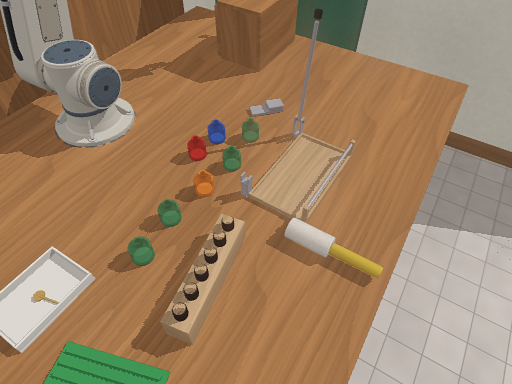

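View pics/side0.png

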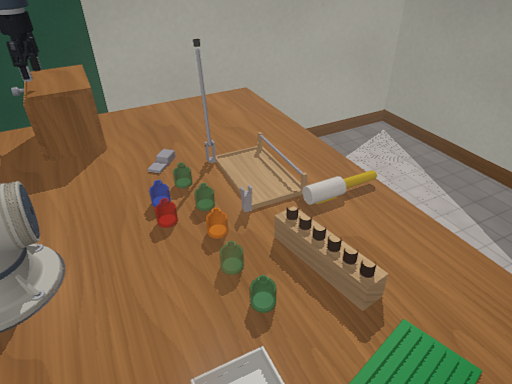

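View pics/wrist0.png

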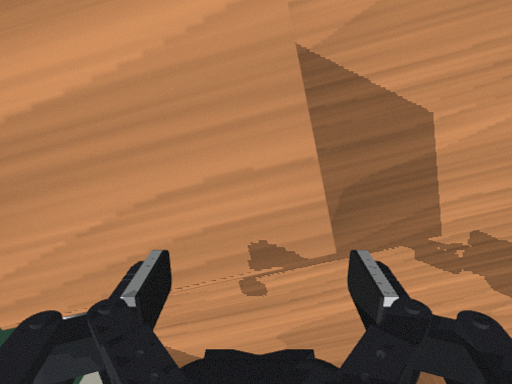

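```bash
cat > m0.py <<'E'
from h import *
from scipy.optimize import least_squares
def circ(p,r):
    # known radius, biased start away from camera handled by caller
    return least_squares(lambda c:np.hypot(*(p-c).T)-r,p.mean(0),loss="soft_l1",f_scale=.002)
def bottles(P,img,cam):
    hsv=cv2.cvtColor(img,cv2.COLOR_RGB2HSV)
    m=((hsv[...,0]>40)&(hsv[...,0]<95)&(hsv[...,1]>50)).astype(np.uint8)
    n,l,s,c=cv2.connectedComponentsWithStats(m)
    for i in range(1,n):
        if not 80<s[i,4]<1500: continue
        q=P[(l==i)]; zs=q[:,2]
        b=q[(zs>.008)&(zs<.040)][:,:2]
        if len(b)<20: continue
        d=b.mean(0)-cam[:2]; d/=np.hypot(*d)
        r=least_squares(lambda c:np.hypot(*(b-c).T)-.024,b.mean(0)+.012*d,loss="soft_l1",f_scale=.002)
        t=q[zs>.057]
        print("bottle px",c[i].round(),"c",r.x.round(4),"rms",np.sqrt(np.mean(r.fun**2)).round(4),"top",t.mean(0).round(4) if len(t) else None,len(t),"zmax",zs.max().round(4))
if __name__=="__main__":
  cams={"scene":[0.846,-0.4747],"side":[.2319,-.6651]}
  for n in cams:
    D=np.load(n+"0.npz"); P,img=D["P"],D["img"]; print(n,"table z",np.median(P[300:310,100:400,2]).round(4))
    bottles(P,img,np.array(cams[n]))
    g=img.max(-1)
    m=((g<70)&(P[...,2]>.062)&(P[...,2]<.1)&(P[...,0]>.25)).astype(np.uint8)
    k,l,s,c=cv2.connectedComponentsWithStats(m)
    for i in range(1,k):
        if s[i,4]<30: continue
        q=P[l==i]; t=q[q[:,2]>.081]
        print("cap",c[i].round(),len(t),t.mean(0).round(4), ((t.max(0)+t.min(0))/2).round(4))
E
python3 m0.py
```

```text
scene table z -0.0005
bottle px [250. 131.] c [0.4258 0.1833] rms 0.0012 top [0.4244 0.1823 0.061 ] 14 zmax 0.0627
bottle px [232. 159.] c [0.4447 0.0633] rms 0.0009 top [0.4778 0.0182 0.1096] 38 zmax 0.686
bottle px [169. 213.] c [ 0.4223 -0.1566] rms 0.001 top [ 0.4402 -0.1695  0.0845] 52 zmax 0.686
bottle px [141. 251.] c [ 0.4374 -0.2644] rms 0.0011 top [ 0.4391 -0.2652  0.0606] 60 zmax 0.0637
cap [228. 226.] 11 [ 0.5774 -0.1452  0.0823] [ 0.5765 -0.1421  0.0827]
cap [220. 242.] 11 [ 0.5855 -0.1828  0.0823] [ 0.5838 -0.1783  0.0824]
cap [211. 258.] 15 [ 0.5941 -0.2221  0.0823] [ 0.5912 -0.2183  0.0824]
cap [202. 276.] 16 [ 0.6006 -0.261   0.0822] [ 0.5978 -0.2574  0.0825]
cap [192. 295.] 19 [ 0.6092 -0.3009  0.0821] [ 0.606  -0.2989  0.0828]
cap [181. 315.] 18 [ 0.617  -0.3381  0.0819] [ 0.6145 -0.3356  0.0824]
side table z -0.0002
bottle px [182. 176.] c [0.4254 0.184 ] rms 0.0015 top [0.4253 0.1806 0.0601] 23 zmax 0.0638
bottle px [204. 198.] c [0.4438 0.0638] rms 0.0011 top [ 0.415  -0.0402  0.1301] 36 zmax 0.5627
bottle px [234. 262.] c [ 0.4216 -0.1559] rms 0.0008 top [ 0.2319 -0.6651  0.5627] 3 zmax 0.5627
bottle px [263. 294.] c [ 0.4368 -0.2639] rms 0.0008 top [ 0.4283 -0.2808  0.0791] 82 zmax 0.5627
cap [292. 214.] 14 [ 0.5661 -0.1441  0.0821] [ 0.568  -0.1427  0.0825]
cap [305. 224.] 16 [ 0.5724 -0.1835  0.0824] [ 0.5756 -0.1823  0.083 ]
cap [319. 234.] 16 [ 0.5814 -0.2229  0.0822] [ 0.5844 -0.2218  0.0827]
cap [334. 246.] 22 [ 0.5875 -0.2614  0.0822] [ 0.5905 -0.2589  0.0823]
cap [349. 257.] 27 [ 0.595  -0.3007  0.0824] [ 0.5964 -0.2973  0.0826]
cap [367. 271.] 27 [ 0.6018 -0.3397  0.0823] [ 0.6047 -0.3367  0.0832]
```

```bash
python3 - <<'E'
from h import *
D={n:np.load(n+"0.npz") for n in("scene","side")}
def at(n,pts):
    for u,v in pts: print(n,(u,v),D[n]["P"][v,u].round(4),D[n]["img"][v,u])
at("scene",[(317,14),(314,60),(304,110),(299,125),(246,178),(353,145),(307,205),(330,180),(305,135),(300,215),(250,190),(265,108),(312,238),(280,105)])
at("side",[(196,43),(202,90),(210,148),(247,190),(260,140),(302,180),(250,205),(220,155)])
E
```

```text
scene (317, 14) [0.5385 0.2845 0.334 ] [50 43 36]
scene (314, 60) [ 3.994e-01  6.579e-01 -3.000e-04] [163 118  77]
scene (304, 110) [ 0.5006  0.3771 -0.0012] [161 116  76]
scene (299, 125) [0.5214 0.3025 0.0008] [161 118  84]
scene (246, 178) [0.5267 0.0068 0.0478] [167 163 165]
scene (353, 145) [0.7001 0.2505 0.0494] [139 112  87]
scene (307, 205) [0.6883 0.0055 0.055 ] [168 155 148]
scene (330, 180) [0.6902 0.144  0.0081] [146 117  88]
scene (305, 135) [0.5623 0.2568 0.0149] [177 145 111]
scene (300, 215) [0.6757 0.0066 0.0072] [196 165 128]
scene (250, 190) [0.5382 0.0062 0.0113] [129 127 131]
scene (265, 108) [0.4003 0.3096 0.009 ] [131 124 124]
scene (312, 238) [ 0.7334 -0.0588  0.0432] [196 188 179]
scene (280, 105) [0.4396 0.3316 0.0219] [161 155 156]
side (196, 43) [0.5338 0.2864 0.3323] [58 57 53]
side (202, 90) [0.5334 0.2737 0.2139] [123 121 126]
side (210, 148) [ 5.620e-01  3.385e-01 -1.000e-04] [155 105  59]
side (247, 190) [0.5625 0.0667 0.0057] [161 143 128]
side (260, 140) [0.6944 0.2502 0.0361] [126 102  75]
side (302, 180) [ 0.6828 -0.0059  0.0424] [120  98  74]
side (250, 205) [ 0.5356 -0.0075  0.0159] [115 111 113]
side (220, 155) [0.5641 0.2566 0.015 ] [161 134 100]
```

```bash
python3 - <<'E'
from h import *
from scipy.optimize import least_squares
cams={"scene":np.array([0.846,-0.4747]),"side":np.array([.2319,-.6651])}
D={n:np.load(n+"0.npz") for n in cams}
for n in cams:
    P,img=D[n]["P"],D[n]["img"]; x,y,z=np.moveaxis(P,-1,0)
    dark=img.max(-1)<75
    C=[]
    for x0,y0 in [(.572,-.144),(.579,-.182),(.587,-.222),(.594,-.261),(.602,-.30),(.61,-.338)]:
        m=dark&(z>.063)&(z<.08)&(np.hypot(x-x0,y-y0)<.018)
        b=P[m][:,:2]; d=b.mean(0)-cams[n]; d/=np.hypot(*d)
        r=least_squares(lambda c:np.hypot(*(b-c).T)-.013,b.mean(0)+.007*d,loss="soft_l1",f_scale=.001)
        C.append(r.x)
    C=np.array(C); print(n,C.round(4).tolist(), "dir", ((C[5]-C[0])/np.linalg.norm(C[5]-C[0])).round(4))
    roi=(x>.5)&(x<.73)&(y>-.04)&(y<.31)
    m=roi&(z>.0055)&(z<.017)
    m=cv2.morphologyEx(m.astype(np.uint8),cv2.MORPH_OPEN,np.ones((3,3)))>0
    # tan colour
    hsv=cv2.cvtColor(img,cv2.COLOR_RGB2HSV); m&=hsv[...,1]>50
    print("caddy rect",cv2.minAreaRect(P[m][:,:2].astype(np.float32)*1000))
    # lip tops
    for zz,nm in(((.045,.058),"z52"),((.02,.066),"post")):
        m=roi&(z>zz[0])&(z<zz[1])
        k,l,s,c=cv2.connectedComponentsWithStats(m.astype(np.uint8),connectivity=8)
        for i in range(1,k):
            if s[i,4]>12: q=P[l==i]; print(nm,s[i,4],q.mean(0).round(4),q.min(0).round(3),q.max(0).round(3))
    m=roi&(z>.1)&(z<.36)&(y>.2); q=P[m]; print("rail",len(q),[q[(q[:,2]>a)&(q[:,2]<a+.04)].mean(0).round(4).tolist() for a in(.1,.15,.2,.25,.3)])
E
```

```text
scene [[0.5731, -0.1361], [0.5805, -0.1755], [0.5874, -0.215], [0.5948, -0.2544], [0.6018, -0.2937], [0.6091, -0.3331]] dir [ 0.1797 -0.9837]
caddy rect ((620.5048217773438, 127.36476135253906), (275.1725769042969, 156.60025024414062), 88.76698303222656)
z52 32 [0.5386 0.2574 0.0537] [0.524 0.251 0.045] [0.551 0.271 0.058]
z52 270 [0.6929 0.1219 0.0543] [0.686 0.001 0.046] [0.701 0.256 0.058]
z52 66 [ 0.5292 -0.0014  0.0499] [ 0.518 -0.01   0.045] [0.542 0.011 0.058]
z52 23 [ 0.6904 -0.0078  0.051 ] [ 0.683 -0.011  0.045] [ 0.696 -0.002  0.057]
post 122 [0.5371 0.2586 0.0461] [0.523 0.249 0.02 ] [0.551 0.273 0.065]
post 396 [0.6928 0.1064 0.0506] [ 0.683 -0.011  0.02 ] [0.701 0.26  0.062]
post 170 [ 0.5313 -0.0026  0.0452] [ 0.517 -0.011  0.02 ] [0.542 0.011 0.065]
post 73 [ 0.7024 -0.0346  0.0437] [ 0.674 -0.04   0.037] [ 0.729 -0.027  0.047]
rail 434 [[0.5373, 0.2651, 0.1204], [0.5373, 0.2707, 0.1709], [0.5376, 0.2764, 0.2203], [0.5377, 0.2823, 0.2709], [0.5386, 0.2869, 0.3232]]
side [[0.5725, -0.136], [0.5796, -0.1754], [0.5869, -0.2147], [0.5943, -0.2541], [0.6013, -0.2934], [0.6084, -0.3326]] dir [ 0.1796 -0.9837]
caddy rect ((616.706787109375, 129.6007843017578), (279.3690490722656, 162.65753173828125), 89.34783935546875)
z52 205 [0.6885 0.1069 0.0535] [ 0.68  -0.01   0.045] [0.697 0.257 0.058]
z52 30 [0.5346 0.2573 0.0526] [0.521 0.249 0.045] [0.546 0.268 0.058]
z52 63 [ 0.5289 -0.0016  0.0501] [ 0.516 -0.009  0.045] [0.54  0.01  0.058]
post 346 [0.6873 0.091  0.0469] [ 0.67 -0.04  0.02] [0.712 0.26  0.061]
post 104 [0.5333 0.258  0.0462] [0.521 0.249 0.021] [0.547 0.275 0.066]
post 181 [ 0.5271 -0.0032  0.0436] [ 0.516 -0.01   0.02 ] [0.541 0.01  0.066]
rail 361 [[0.5338, 0.2656, 0.1197], [0.5339, 0.2714, 0.1705], [0.5339, 0.2763, 0.2211], [0.5342, 0.2825, 0.2701], [0.5339, 0.2864, 0.3235]]
```

```bash
python3 - <<'E'
from h import *
D=np.load("scene0.npz")
for u,v in [(217,133),(197,150),(204,184),(217,139),(197,156),(204,191)]: print((u,v),D["P"][v,u].round(3))
E
cat > s.py <<'E'
# s.py x y z [turn to psi deg]: deltas to target in row units for the present tool frame
import sys
from h import *
s=status.state(); M=R.from_rotvec(s["ee_rot"]).as_matrix(); p=s["eef_pos"]
print("t",round(s["clock"],1),"tcp",p.round(4),"psi",np.degrees(np.arctan2(M[1,0],M[0,0])).round(2),"w",round(s["grip_width"],4))
E
```

```text
(217, 133) [0.367 0.109 0.04 ]
(197, 150) [0.361 0.029 0.038]
(204, 184) [ 0.451 -0.059  0.044]
(217, 139) [0.367 0.107 0.02 ]
(197, 156) [0.36  0.027 0.017]
(204, 191) [ 0.451 -0.062  0.021]
```

Call:
arm_command:
  increments:
    - [1,0,0,0,1]
    - [1,0,0,0,1]
    - [1,0,0,0,1]
    - [1,0,0,0,1]
    - [1,0,0,0,1]
    - [1,0,0,0,1]
    - [1,0,0,0,1]
    - [1,0,0,0,1]
    - [1,0,0,0,1]
    - [1,0,0,0,1]
    - [1,0,0,0,1]
    - [1,0,0,0,1]
    - [1,0,0,0,1]
    - [1,0,0,0,0.24]
    - [1,0,0,0,0]
  force: 40

```text
clock: 1.65
eef_pos: [0.1343, 0.5332, 0.2046]
ee_rot: [2.223, -2.219, 0.0]
ft_force: [-0.9, -0.7, 0.2]
grip_width: 0.0854
finger_force: 0.0
```

Call:
arm_command:
  increments:
    - [1,0.929,-0.609,0,0]
    - [1,0.929,-0.609,0,0]
    - [1,0.929,-0.609,0,0]
    - [1,0.929,-0.609,0,0]
    - [1,0.929,-0.609,0,0]
    - [1,0.929,-0.609,0,0]
    - [1,0.929,-0.609,0,0]
    - [1,0.929,-0.609,0,0]
    - [1,0.929,-0.609,0,0]
    - [1,0.929,-0.609,0,0]
    - [1,0.929,-0.609,0,0]
    - [1,0.929,-0.609,0,0]
    - [1,0.929,-0.609,0,0]
    - [1,0.929,-0.609,0,0]
    - [1,0.929,-0.609,0,0]
    - [1,0.929,-0.609,0,0]
    - [1,0.929,-0.609,0,0]
    - [1,0.929,-0.609,0,0]
    - [1,0.929,-0.609,0,0]
    - [1,0.929,-0.609,0,0]

```text
clock: 3.65
eef_pos: [0.5003, -0.0254, 0.2049]
ee_rot: [-2.224, 2.219, -0.0]
ft_force: [1.6, 1.1, -0.5]
grip_width: 0.0854
finger_force: 0.0
```

Call:
arm_command:
  increments:
    - [1,0.9225,-0.604,0,0]
    - [1,0.9225,-0.604,0,0]
    - [1,0.9225,-0.604,0,0]
    - [1,0.9225,-0.604,0,0]
    - [1,0,0,0.8,0]
    - [1,0,0,0.8,0]
    - [1,0,0,0.8,0]
    - [1,0,0,0,0]
    - [1,0,0,0,0]

```text
clock: 4.55
eef_pos: [0.5723, -0.135, 0.1334]
ee_rot: [2.222, -2.219, 0.0]
ft_force: [-0.0, -0.4, 1.4]
grip_width: 0.0852
finger_force: 0.0
```

```bash
python3 - <<'E'
from h import *
f=grab("wrist"); save(f,"pics/w1.png")
E
python3 s.py
```

```text
t 4.6 tcp [ 0.573  -0.135   0.1343] psi -89.93 w 0.0852
```

View pics/w1.png

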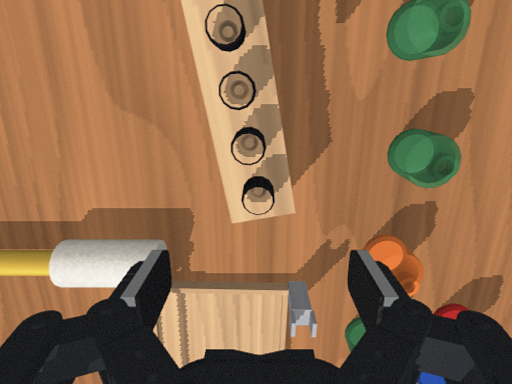

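The first cap (258,195) is centred between the open fingers; the block and row tilt match the estimate.

Call:
arm_command:
  increments:
    - [1,0.037,0,0.8,0]
    - [1,0,0,0.8,0]
    - [1,0,0,0.74,0]
    - [1,0,0,0,0]
    - [0.2,0,0,0,0]
    - [0.2,0,0,0,0]
    - [0.2,0,0,0,0]
    - [0.2,0,0,0,0]
    - [0.2,0,0,0,0]
    - [0,0,0,0,0]
    - [0,0,0,0,0]
    - [0,0,0,0,0]
  force: 40

```text
clock: 5.8
eef_pos: [0.5722, -0.1359, 0.0627]
ee_rot: [2.221, -2.221, -0.0]
ft_force: [-0.3, -0.1, 0.7]
grip_width: -0.0
finger_force: 0.0
```

```bash
python3 - <<'E'
from h import *
a=grab("side"); b=grab("scene")
c=np.hstack([a["pixels"][100:320,180:430],b["pixels"][130:350,120:370]])
cv2.imwrite("pics/c2.png",cv2.cvtColor(cv2.resize(c,None,fx=1.6,fy=1.6),cv2.COLOR_RGB2BGR))
E
```

```text
(no output)
```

View pics/c2.png

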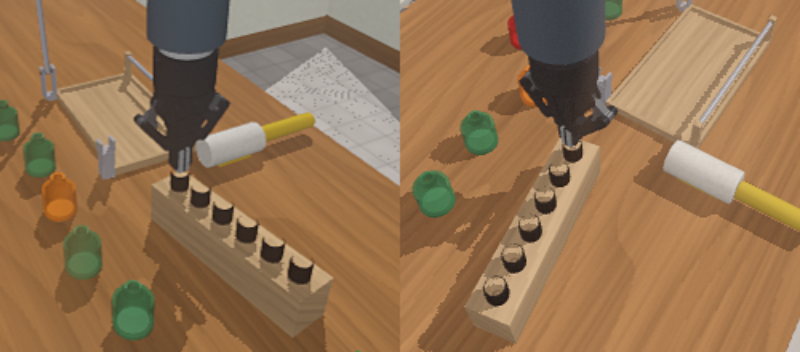

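```bash
python3 - <<'E'
from h import *
for n in("scene","side"):
    D=np.load(n+"0.npz"); P=D["P"]; x,y,z=np.moveaxis(P,-1,0)
    m=(z>.0605)&(z<.1)&(np.hypot(x-.573,y+.14)<.024)
    for lo,hi in((.0605,.064),(.064,.070),(.07,.076),(.076,.081),(.081,.09)):
        q=P[m&(z>lo)&(z<hi)]; print(n,lo,len(q),q.min(0).round(4),q.max(0).round(4),q.mean(0).round(4))
    m=(z>.058)&(z<.0615)&(x>.5)&(y<-.08); print(cv2.minAreaRect(P[m][:,:2].astype(np.float32)))
f=grab("wrist"); P=cloud(f); x,y,z=np.moveaxis(P,-1,0)
for y0 in(-.1361,-.1755,-.215):
    m=(z>.078)&(z<.088)&(abs(y-y0)<.019)&(abs(x-.58)<.03); q=P[m]; print(len(q),q.min(0).round(4),q.max(0).round(4),q.mean(0).round(4)) if len(q) else 0
s=status.state(); print(s["eef_pos"],s["grip_width"],s["finger_force"])
E
```

```text
scene 0.0605 47 [ 0.5491 -0.1632  0.0605] [ 0.5949 -0.1209  0.0639] [ 0.5754 -0.1427  0.0614]
scene 0.064 19 [ 0.5669 -0.1493  0.0642] [ 0.5863 -0.1351  0.0697] [ 0.5793 -0.1446  0.0666]
scene 0.07 21 [ 0.5678 -0.149   0.0704] [ 0.5863 -0.1339  0.0757] [ 0.5798 -0.1441  0.0728]
scene 0.076 24 [ 0.5615 -0.1494  0.076 ] [ 0.5857 -0.1296  0.0809] [ 0.579  -0.1428  0.0789]
scene 0.081 18 [ 0.5648 -0.1488  0.0811] [ 0.5851 -0.128   0.0848] [ 0.577  -0.1436  0.0826]
((0.5914490222930908, -0.23483482003211975), (0.055950526148080826, 0.25060683488845825), 10.273221015930176)
side 0.0605 45 [ 0.5509 -0.1572  0.0605] [ 0.5937 -0.1218  0.0638] [ 0.5704 -0.144   0.0614]
side 0.064 27 [ 0.5593 -0.1493  0.0641] [ 0.5796 -0.1336  0.0699] [ 0.5674 -0.1446  0.0669]
side 0.07 25 [ 0.5588 -0.15    0.0702] [ 0.5797 -0.1353  0.076 ] [ 0.5668 -0.1445  0.0727]
side 0.076 25 [ 0.5592 -0.1496  0.0762] [ 0.579  -0.1339  0.081 ] [ 0.5671 -0.1449  0.0785]
side 0.081 20 [ 0.5599 -0.1488  0.0811] [ 0.583  -0.1316  0.0841] [ 0.5681 -0.143   0.0823]
((0.5901610851287842, -0.23497918248176575), (0.05757072567939758, 0.2513859272003174), 10.457746505737305)
424 [ 0.561 -0.15   0.078] [ 0.5855 -0.136   0.0849] [ 0.5732 -0.1457  0.0819]
531 [ 0.5679 -0.1891  0.078 ] [ 0.5929 -0.1638  0.0852] [ 0.5796 -0.1806  0.0823]
612 [ 0.5748 -0.2282  0.079 ] [ 0.6002 -0.2027  0.0852] [ 0.5862 -0.2162  0.0825]
[ 0.57219755 -0.13588626  0.06264227] -0.00015503101381515865 0.0
```

```bash
python3 - <<'E'
from h import *
for n in("scene","side"):
    f=grab(n); P=cloud(f); x,y,z=np.moveaxis(P,-1,0); img=f["pixels"]
    m=(np.hypot(x-.572,y+.136)<.03)&(z>.06)&(z<.14)
    vs=np.where(m.any(1))[0]
    for v in vs[::2]:
        u=np.where(m[v])[0]; uu=int(np.median(u)); print(n,v,uu,len(u),P[v,uu].round(4),img[v,uu])
E
```

```text
scene 201 211 3 [ 0.5475 -0.1485  0.1391] [44 40 40]
scene 203 212 1 [ 0.5489 -0.148   0.1331] [111  82  57]
scene 205 218 5 [ 0.5637 -0.1482  0.1372] [46 42 40]
scene 207 220 7 [ 0.5683 -0.1483  0.1342] [51 43 40]
scene 209 224 11 [ 0.5777 -0.1484  0.1346] [52 41 39]
scene 211 225 11 [ 0.5807 -0.1496  0.1317] [56 50 45]
scene 213 225 14 [ 0.579  -0.148   0.1222] [121 119 119]
scene 215 226 14 [ 0.5782 -0.1445  0.111 ] [110 107 106]
scene 217 226 13 [ 0.5785 -0.1455  0.1058] [109 105 103]
scene 219 227 15 [ 0.5788 -0.1433  0.0966] [80 76 72]
scene 221 225 13 [ 0.5767 -0.1476  0.0933] [146 134 122]
scene 223 230 14 [ 0.5832 -0.1403  0.0825] [110  88  70]
scene 225 227 18 [ 0.5799 -0.1464  0.0804] [54 42 36]
scene 227 227 16 [ 0.5803 -0.1475  0.0748] [56 41 32]
scene 229 227 15 [ 0.5803 -0.1481  0.0683] [54 41 32]
scene 231 224 3 [ 0.5746 -0.1514  0.0606] [156 127  94]
scene 233 226 5 [ 0.5813 -0.1537  0.0615] [194 164 126]
scene 235 225 4 [ 0.5912 -0.1694  0.0826] [68 53 41]
side 182 296 1 [ 0.5837 -0.1299  0.1397] [57 51 48]
side 186 304 7 [ 0.5918 -0.1474  0.1379] [59 53 51]
side 18
[... 324 characters left out ...]
 292 15 [ 0.5656 -0.1464  0.1111] [115 113 114]
side 202 291 14 [ 0.5644 -0.1449  0.1055] [86 82 81]
side 204 292 11 [ 0.5658 -0.1468  0.1013] [115 114 114]
side 206 292 8 [ 0.5665 -0.1461  0.0954] [117 117 119]
side 208 291 5 [ 0.5643 -0.1461  0.091 ] [185 160 129]
side 210 290 10 [ 0.5812 -0.1161  0.0591] [143 117  88]
side 212 291 19 [ 0.5644 -0.1468  0.081 ] [52 41 34]
side 214 290 17 [ 0.562  -0.1471  0.0769] [57 45 38]
side 216 292 17 [ 0.5679 -0.1459  0.0685] [54 44 35]
side 218 290 14 [ 0.5632 -0.1459  0.0649] [50 40 35]
side 220 286 10 [ 0.5554 -0.143   0.0603] [122  99  72]
side 222 290 8 [ 0.5599 -0.1518  0.0597] [127 103  76]
side 224 292 5 [ 0.5597 -0.1601  0.0605] [127 102  75]
```

Shut fingertips measure z≈0.089 while the TCP reads 0.063: the tips closed just above the cap (side px 292,208). I'll reopen and go ~24 mm lower.

Call:
arm_command:
  increments:
    - [1,0,0,0,0]
    - [1,0,0,0,0]
    - [1,0,0,0,0]
    - [1,0,0,0,0]
    - [1,0,0,0,0]
    - [1,0,0,0,0]
    - [1,0,0,0.4,0]
    - [1,0,0,0.4,0]
    - [1,0,0,0,0]
    - [0.3,0,0,0,0]
    - [0.3,0,0,0,0]
    - [0.3,0,0,0,0]
    - [0.2,0,0,0,0]
    - [0.2,0,0,0,0]
    - [0,0,0,0,0]
    - [0,0,0,0,0]
    - [0,0,0,0,0]

```text
clock: 7.75
eef_pos: [0.5726, -0.136, 0.0393]
ee_rot: [-2.221, 2.221, -0.001]
ft_force: [-0.3, 1.0, 4.5]
grip_width: 0.0239
finger_force: 39.6
```

```bash
python3 s.py; python3 - <<'E'
from h import *
f=grab("side");g=grab("scene")
c=np.hstack([cv2.resize(f["pixels"][130:250,230:350],None,fx=3.2,fy=3.2),cv2.resize(g["pixels"][140:260,160:280],None,fx=3.2,fy=3.2)])
cv2.imwrite("pics/c3.png",cv2.cvtColor(c,cv2.COLOR_RGB2BGR))
E
```

```text
t 7.8 tcp [ 0.5726 -0.136   0.0393] psi -89.99 w 0.0239
```

View pics/c3.png

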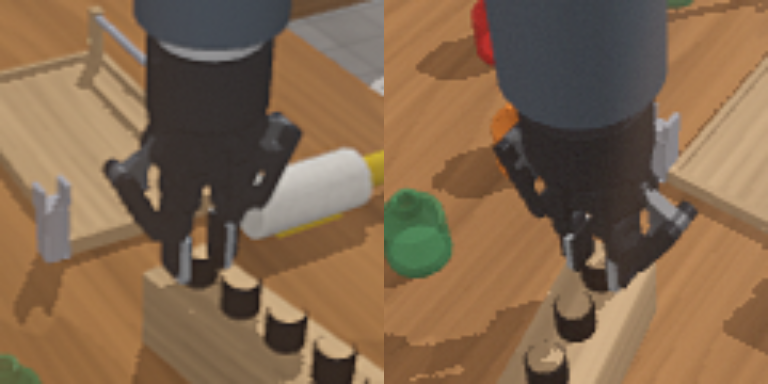

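Call:
arm_command:
  increments:
    - [0,0,0,-0.5,0]
    - [0,0,0,-0.8,0]
    - [0,0,0,-0.8,0]
    - [0,0,0,-0.8,0]
    - [0,0,0,-0.8,0]
    - [0,0.113,0.837,0,0]
    - [0,0.113,0.837,0,0]
    - [0,0.113,0.837,0,0]
    - [0,0.113,0.837,0,0]
    - [0,0.113,0.837,0,0]
    - [0,0.113,0.837,0,0]
    - [0,0,0,0,0]
    - [0,0,0,0,0]
    - [0,0,0,0,0]

```text
clock: 9.25
eef_pos: [0.422, -0.1561, 0.1494]
ee_rot: [2.221, -2.221, -0.001]
ft_force: [0.1, -0.7, -0.8]
grip_width: 0.0241
finger_force: 39.7
```

```bash
cat > look.py <<'E'
# fresh measurement of green bottles and of the held cap; args: near x y
import sys
from h import *
from m0 import bottles
from scipy.optimize import least_squares
s=status.state(); p=s["eef_pos"]; print("tcp",p.round(4),"w",round(s["grip_width"],4))
for n in("scene","side"):
    f=grab(n); P=cloud(f); img=f["pixels"]; o=np.array(f["origin"])[:2]; np.savez("last_"+n,P=P,img=img)
    print(n); bottles(P,img,o)
    x,y,z=np.moveaxis(P,-1,0)
    m=(np.hypot(x-p[0],y-p[1])<.012)&(z>p[2]-.034)&(z<p[2]+.016); q=P[m]
    if len(q): print(" under tcp",len(q),"zmin",q[:,2].min().round(4))
    m&=(img[...,0]>100)&(z<p[2]+.012); b=P[m][:,:2]
    if len(b)>6:
        d=b.mean(0)-o; d/=np.hypot(*d)
        r=least_squares(lambda c:np.hypot(*(b-c).T)-.004,b.mean(0)+.003*d,loss="soft_l1",f_scale=.001); print(" rod",len(b),r.x.round(4))
E
python3 look.py; python3 s.py
```

```text
tcp [ 0.422  -0.1561  0.1494] w 0.0241
scene
bottle px [250. 131.] c [0.4261 0.1836] rms 0.0012 top [0.4546 0.1356 0.1056] 14 zmax 0.686
bottle px [232. 159.] c [0.4447 0.0632] rms 0.0009 top [0.4585 0.0443 0.0796] 33 zmax 0.686
bottle px [169. 213.] c [ 0.4222 -0.1566] rms 0.001 top [ 0.4492 -0.1762  0.0974] 51 zmax 0.686
bottle px [141. 251.] c [ 0.4374 -0.2645] rms 0.0011 top [ 0.4584 -0.2752  0.0899] 64 zmax 0.686
 under tcp 54 zmin 0.1178
 rod 53 [ 0.4221 -0.1572]
side
bottle px [182. 176.] c [0.4252 0.1843] rms 0.0013 top [0.418  0.1478 0.0794] 26 zmax 0.5627
bottle px [204. 198.] c [0.4442 0.0636] rms 0.0011 top [ 0.4253 -0.0112  0.1075] 38 zmax 0.5627
bottle px [234. 261.] c [ 0.4216 -0.156 ] rms 0.0008 top [ 0.4047 -0.2026  0.1089] 21 zmax 0.5627
bottle px [263. 294.] c [ 0.4367 -0.2638] rms 0.0009 top [ 0.4356 -0.2663  0.0606] 83 zmax 0.064
 under tcp 84 zmin 0.1199
 rod 79 [ 0.4212 -0.1563]
t 9.3 tcp [ 0.4221 -0.1561  0.1493] psi -89.99 w 0.0242
```

Call:
arm_command:
  increments:
    - [0,0,0,0.8,0]
    - [0,0,0,0.6,0]
    - [0,0,0,0.5,0]
    - [0,0,0,0.5,0]
    - [0,0,0,0.4,0]
    - [0,0,0,0.3,0]
    - [0,0,0,0.2,0]
    - [0,0,0,0.15,0]
    - [0,0,0,0.1,0]
    - [0,0,0,0,0]
    - [0,0,0,0,0]

```text
clock: 10.45
eef_pos: [0.4218, -0.1563, 0.0435]
ee_rot: [-2.221, 2.221, -0.001]
ft_force: [0.6, 0.0, 0.2]
grip_width: 0.0243
finger_force: 39.7
```

Call:
arm_command:
  increments:
    - [0,0,0,0.07,0]
    - [0,0,0,0.07,0]
    - [0,0,0,0,0]
    - [0,0,0,0,0]

```text
clock: 10.85
eef_pos: [0.4224, -0.1565, 0.0408]
ee_rot: [-2.222, 2.22, -0.004]
ft_force: [-4.3, 1.9, 12.8]
grip_width: 0.0241
finger_force: 41.1
```

Call:
arm_command:
  increments:
    - [0.6,0,0,0,0]
    - [1,0,0,0,0]
    - [1,0,0,0,0]
    - [1,0,0,0,0]
    - [1,0,0,0,0]
    - [1,0,0,0,0]
    - [1,0,0,0.4,0]
    - [1,0,0,0.3,0]
    - [1,0,0,0.2,0]
    - [1,0,0,0,0]

```text
clock: 11.85
eef_pos: [0.4207, -0.1562, 0.011]
ee_rot: [2.22, -2.221, -0.003]
ft_force: [-0.8, -0.3, -0.2]
grip_width: 0.0856
finger_force: 0.0
```

```bash
python3 look.py; python3 - <<'E'
from h import *
f=grab("side");g=grab("scene")
c=np.hstack([cv2.resize(f["pixels"][190:310,160:310],None,fx=2.6,fy=2.6),cv2.resize(g["pixels"][140:260,90:240],None,fx=2.6,fy=2.6)])
cv2.imwrite("pics/c4.png",cv2.cvtColor(c,cv2.COLOR_RGB2BGR))
E
```

```text
tcp [ 0.4207 -0.1562  0.011 ] w 0.0856
scene
bottle px [250. 131.] c [0.426  0.1836] rms 0.0012 top [0.4807 0.0949 0.1443] 15 zmax 0.686
bottle px [232. 159.] c [0.4447 0.0634] rms 0.0009 top [0.4679 0.0319 0.0937] 37 zmax 0.686
bottle px [169. 215.] c [ 0.4221 -0.1564] rms 0.001 top [ 0.4437 -0.166   0.0714] 9 zmax 0.1018
bottle px [141. 251.] c [ 0.4373 -0.2644] rms 0.0011 top [ 0.4393 -0.2651  0.0607] 58 zmax 0.0632
side
bottle px [182. 176.] c [0.425 0.184] rms 0.0013 top [0.403  0.0827 0.1182] 26 zmax 0.5627
bottle px [201. 198.] c [0.4442 0.0638] rms 0.0012 top [ 0.4058 -0.0679  0.1369] 45 zmax 0.5627
bottle px [232. 260.] c [ 0.4217 -0.156 ] rms 0.0008 top [ 0.3251 -0.4153  0.3104] 6 zmax 0.5627
bottle px [263. 294.] c [ 0.4368 -0.2638] rms 0.0009 top [ 0.4198 -0.2981  0.1005] 88 zmax 0.5627
```

View pics/c4.png

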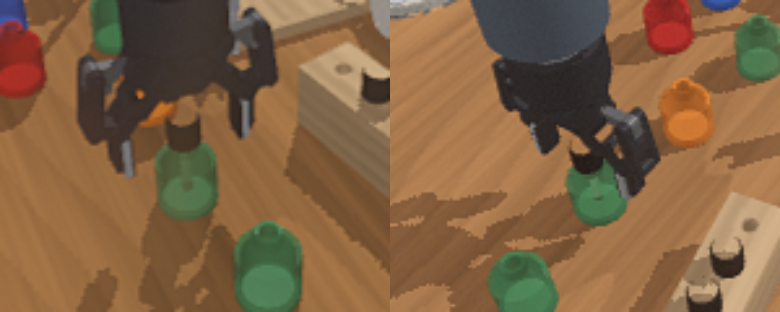

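Cap is flush on the bottle (px 183,130 left crop), bottle unmoved; going lower to the body.

Call:
arm_command:
  increments:
    - [1,0,0,0.15,0]
    - [1,0,-0.03,0.15,0]
    - [1,0,0,0.13,0]
    - [1,0,0,0,0]
    - [0.6,0,0,0,0]
    - [0.5,0,0,0,0]
    - [0.4,0,0,0,0]
    - [0.4,0,0,0,0]
    - [0.3,0,0,0,0]
    - [0.3,0,0,0,0]
  force: 40

```text
clock: 13.05
eef_pos: [0.4225, -0.1563, -0.0004]
ee_rot: [2.222, -2.221, 0.0]
ft_force: [-2.0, 0.9, 5.1]
grip_width: 0.0463
finger_force: 41.3
```

Call:
arm_command:
  increments:
    - [0.3,0,0,-0.5,0]
    - [0.3,0,0,-0.8,0]
    - [0.3,0,0,-0.8,0]
    - [0.3,0,0,-0.8,0]
    - [0.3,0,0,-0.8,0]
    - [0.3,-0.9,-0.512,0,0]
    - [0.3,-0.9,-0.512,0,0]
    - [0.3,-0.9,-0.512,0,0]
    - [0.3,-0.9,-0.512,0,0]
    - [0.3,-0.9,-0.512,0,0]
    - [0.3,-0.9,-0.512,0,0]
    - [0.3,-0.9,-0.512,0,0]
    - [0.3,-0.9,-0.512,0,0]
    - [0.3,-0.9,-0.512,0,0]
    - [0.3,-0.9,-0.512,0,0]
    - [0.3,-0.9,-0.512,0,0]
    - [0.3,-0.9,-0.512,0,0]
    - [0.3,-0.9,-0.512,0,0]
    - [0.3,0,0,0,0]
    - [0.3,0,0,0,0]

```text
clock: 15.05
eef_pos: [0.6214, 0.1951, 0.1084]
ee_rot: [2.22, -2.219, -0.002]
ft_force: [-0.7, -0.5, -3.6]
grip_width: 0.0457
finger_force: 42.2
```

```bash
python3 look.py; python3 - <<'E'
from h import *
f=grab("side");g=grab("scene")
c=np.hstack([cv2.resize(f["pixels"][20:260,120:360],None,fx=1.6,fy=1.6),cv2.resize(g["pixels"][0:240,160:400],None,fx=1.6,fy=1.6)])
cv2.imwrite("pics/c5.png",cv2.cvtColor(c,cv2.COLOR_RGB2BGR))
E
```

```text
tcp [0.6214 0.1951 0.1084] w 0.0457
scene
bottle px [250. 131.] c [0.4261 0.1835] rms 0.0012 top [0.5179 0.0366 0.1995] 18 zmax 0.686
bottle px [232. 159.] c [0.4447 0.0633] rms 0.001 top [0.457  0.0463 0.0772] 37 zmax 0.686
bottle px [141. 251.] c [ 0.4373 -0.2644] rms 0.0012 top [ 0.4457 -0.2682  0.071 ] 61 zmax 0.686
side
bottle px [182. 176.] c [0.4255 0.184 ] rms 0.0012 top [0.4172 0.1432 0.0821] 23 zmax 0.5627
bottle px [204. 198.] c [0.4441 0.0637] rms 0.0011 top [ 0.4255 -0.0041  0.1048] 34 zmax 0.5627
bottle px [263. 294.] c [ 0.4367 -0.2639] rms 0.0008 top [ 0.4222 -0.2934  0.0951] 87 zmax 0.5627
```

View pics/c5.png

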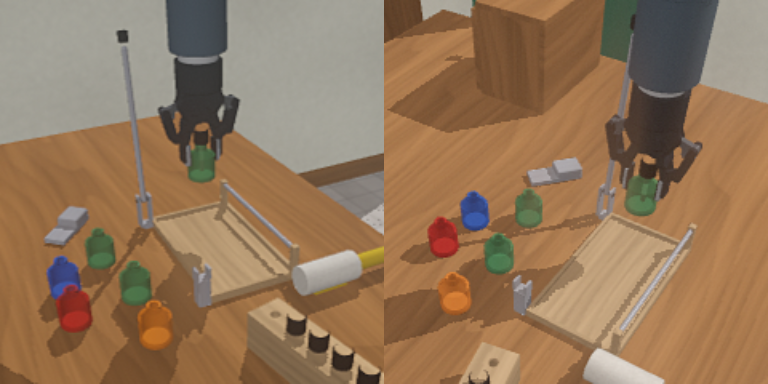

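Call:
arm_command:
  increments:
    - [0.3,0,0,0.8,0]
    - [0.3,0,0,0.8,0]
    - [0.3,0,0,0.8,0]
    - [0.3,0,0,0.5,0]
    - [0.3,0,0,0.3,0]
    - [0.3,0,0,0.1,0]
    - [0.3,0,0,0,0]
    - [0.3,0,0,0,0]

```text
clock: 16.05
eef_pos: [0.6229, 0.195, 0.0123]
ee_rot: [-2.22, 2.22, -0.001]
ft_force: [0.0, 0.2, -3.5]
grip_width: 0.0462
finger_force: 42.2
```

Call:
arm_command:
  increments:
    - [0.3,0,0,0.12,0]
    - [0.3,0,0,0.04,0]
    - [0.3,0,0,0,0]
    - [0.5,0,0,0,0]
    - [0.7,0,0,0,0]
    - [0.9,0,0,0,0]
    - [0.9,0,0,0,0]
    - [0.9,0,0,-0.2,0]
    - [0.9,0,0,-0.4,0]
    - [0.9,0,0,-0.8,0]
    - [0.9,0,0,-0.9,0]
    - [0.9,0,0,-0.9,0]
    - [0.9,0,0,-0.9,0]
    - [0.9,0.475,0.055,0,0]
    - [1,0.95,0.11,0,0]
    - [1,0.95,0.11,0,0]
    - [1,0.95,0.11,0,0]
    - [1,0.95,0.11,0,0]
    - [1,0.95,0.11,0,0]
    - [1,0.95,0.11,0,0]

```text
clock: 18.05
eef_pos: [0.6004, 0.0081, 0.1301]
ee_rot: [-2.221, 2.221, -0.001]
ft_force: [-0.1, -0.1, -0.7]
grip_width: 0.0856
finger_force: 0.0
```

Call:
arm_command:
  increments:
    - [1,0.95,0.11,0,0]
    - [1,0.95,0.11,0,0]
    - [1,0.95,0.11,0,0]
    - [1,0.95,0.11,0,0]
    - [1,0.95,0.11,0,0]
    - [1,0.95,0.11,0,0]
    - [1,0.475,0.055,0,0]
    - [1,0,0,0,0]
    - [1,0,0,0,0]

```text
clock: 18.95
eef_pos: [0.5792, -0.1756, 0.1295]
ee_rot: [-2.221, 2.222, -0.0]
ft_force: [0.9, 0.4, 0.1]
grip_width: 0.0854
finger_force: 0.0
```

```bash
cat >> look.py <<'E'
for (X,Y) in [(.5800,-.1755),(.5872,-.2149),(.5946,-.2543)]:
  for n in("scene","side"):
    D=np.load("last_%s.npz"%n); P,img=D["P"],D["img"]; x,y,z=np.moveaxis(P,-1,0)
    o={"scene":np.array([0.846,-0.4747]),"side":np.array([.2319,-.6651])}[n]
    b=P[(img.max(-1)<75)&(z>.063)&(z<.08)&(np.hypot(x-X,y-Y)<.018)][:,:2]
    if len(b)<20: continue
    d=b.mean(0)-o; d/=np.hypot(*d)
    print("cap",n,least_squares(lambda c:np.hypot(*(b-c).T)-.013,b.mean(0)+.007*d,loss="soft_l1",f_scale=.001).x.round(4))
E
python3 look.py; python3 - <<'E'
from h import *
for n in("scene","side"):
    D=np.load("last_%s.npz"%n); P,img=D["P"],D["img"]; x,y,z=np.moveaxis(P,-1,0)
    m=(z>.075)&(z<.11)&(np.hypot(x-.622,y-.195)<.04); q=P[m]; print(n,"caddy cap",len(q),q.min(0).round(4),q.max(0).round(4))
    D=np.load("last_%s.npz"%n)
E
```

```text
tcp [ 0.5792 -0.1756  0.1295] w 0.0854
scene
bottle px [250. 131.] c [0.4259 0.1835] rms 0.0012 top [0.4269 0.1804 0.0606] 24 zmax 0.0637
bottle px [317. 155.] c [0.6224 0.1954] rms 0.001 top [0.6313 0.1886 0.0587] 12 zmax 0.0623
bottle px [236. 159.] c [0.4448 0.0625] rms 0.0008 top [0.4839 0.0207 0.1066] 10 zmax 0.2888
bottle px [141. 251.] c [ 0.4374 -0.2644] rms 0.0012 top [ 0.4705 -0.2814  0.1087] 65 zmax 0.686
side
bottle px [247. 155.] c [0.6219 0.1956] rms 0.0052 top [0.5983 0.142  0.0874] 38 zmax 0.5627
bottle px [182. 176.] c [0.4253 0.184 ] rms 0.0012 top [0.4084 0.1067 0.1042] 23 zmax 0.5627
bottle px [204. 198.] c [0.444  0.0637] rms 0.0013 top [ 0.4247 -0.0055  0.1062] 33 zmax 0.5627
bottle px [263. 294.] c [ 0.4368 -0.2639] rms 0.0009 top [ 0.4287 -0.2804  0.0792] 82 zmax 0.5627
cap scene [ 0.5804 -0.1756]
cap side [ 0.5797 -0.1755]
cap scene [ 0.5873 -0.2151]
cap side [ 0.5869 -0.2147]
cap scene [ 0.5949 -0.2544]
cap side [ 0.594 -0.254]
scene caddy cap 63 [0.6123 0.1825 0.0758] [0.6368 0.1974 0.0938]
side caddy cap 57 [0.6093 0.1821 0.0752] [0.6324 0.1985 0.0939]
```

Call:
arm_command:
  increments:
    - [1,0,-0.027,0.8,0]
    - [1,0,0,0.8,0]
    - [1,0,0,0.8,0]
    - [1,0,0,0.4,0]
    - [1,0,0,0.2,0]
    - [0.6,0,0,0,0]
    - [0.3,0,0,0,0]
    - [0.3,0,0,0,0]
    - [0.2,0,0,0,0]
    - [0.2,0,0,0,0]
    - [0,0,0,0,0]
    - [0,0,0,0,0]
    - [0,0,0,0,0]

```text
clock: 20.35
eef_pos: [0.5807, -0.1759, 0.0404]
ee_rot: [-2.221, 2.221, -0.003]
ft_force: [-0.7, 1.6, 6.4]
grip_width: 0.0241
finger_force: 39.4
```

Call:
arm_command:
  increments:
    - [0,0,0,-0.5,0]
    - [0,0,0,-0.8,0]
    - [0,0,0,-0.8,0]
    - [0,0,0,-0.8,0]
    - [0,0,0,-0.8,0]
    - [0,0.493,0.794,0,0]
    - [0,0.493,0.794,0,0]
    - [0,0.493,0.794,0,0]
    - [0,0.493,0.794,0,0]
    - [0,0.493,0.794,0,0]
    - [0,0.493,0.794,0,0]
    - [0,0,0,0,0]
    - [0,0,0,0,0]
    - [0,0,0,0,0]

```text
clock: 21.75
eef_pos: [0.4375, -0.2642, 0.1501]
ee_rot: [-2.222, 2.221, 0.0]
ft_force: [-0.1, 0.1, -0.2]
grip_width: 0.0241
finger_force: 39.5
```

```bash
python3 look.py
```

```text
tcp [ 0.4375 -0.2642  0.1501] w 0.0241
scene
bottle px [250. 131.] c [0.4259 0.1836] rms 0.0011 top [0.4525 0.1385 0.1026] 15 zmax 0.686
bottle px [232. 159.] c [0.4447 0.0632] rms 0.0011 top [0.457  0.0455 0.0776] 36 zmax 0.686
bottle px [306. 162.] c [0.6078 0.1637] rms 0.0011 top None 0 zmax 0.0518
bottle px [141. 251.] c [ 0.4373 -0.2643] rms 0.0012 top [ 0.4528 -0.2723  0.082 ] 59 zmax 0.686
 under tcp 55 zmin 0.1213
 rod 55 [ 0.4379 -0.2644]
side
bottle px [182. 176.] c [0.4256 0.1838] rms 0.0013 top [0.4179 0.1478 0.0794] 26 zmax 0.5627
bottle px [204. 197.] c [0.4441 0.0637] rms 0.0011 top [ 0.4255 -0.005   0.1061] 33 zmax 0.5627
bottle px [263. 294.] c [ 0.4368 -0.2639] rms 0.0008 top [ 0.4287 -0.2804  0.0786] 84 zmax 0.5627
 under tcp 92 zmin 0.1198
 rod 91 [ 0.437  -0.2638]
cap scene [ 0.5875 -0.2151]
cap side [ 0.5868 -0.2147]
cap scene [ 0.595  -0.2543]
cap side [ 0.5939 -0.2541]
```

```bash
python3 - <<'E'
from h import *
for n in("scene","side"):
    D=np.load("last_%s.npz"%n); P,img=D["P"],D["img"]; x,y,z=np.moveaxis(P,-1,0)
    m=(z>.065)&(z<.12)&(np.hypot(x-.608,y-.164)<.05); q=P[m]; print(n,len(q),q.min(0).round(4) if len(q) else 0,q.max(0).round(4) if len(q) else 0)
a=np.load("last_side.npz")["img"];b=np.load("last_scene.npz")["img"]
c=np.hstack([cv2.resize(a[100:220,180:330],None,fx=2.6,fy=2.6),cv2.resize(b[100:220,230:380],None,fx=2.6,fy=2.6)])
cv2.imwrite("pics/c6.png",cv2.cvtColor(c,cv2.COLOR_RGB2BGR))
E
```

```text
scene 90 [0.5967 0.1493 0.065 ] [0.622  0.1681 0.0941]
side 0 0 0
```

View pics/c6.png

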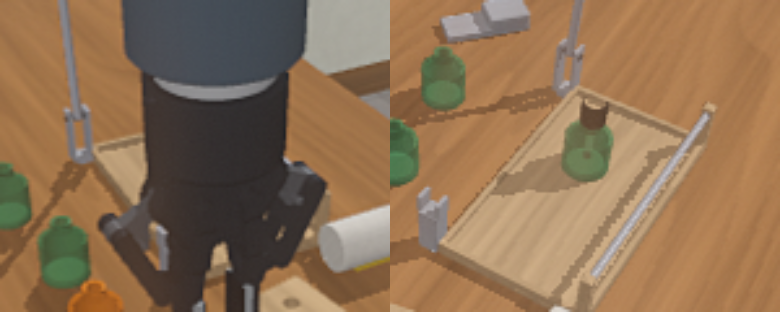

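The knock came: the capped bottle in the caddy slid to about (0.608, 0.164), still upright (scene crop px 587,150). That is a fine spot; carry on.

Call:
arm_command:
  increments:
    - [0,0,0,0.8,0]
    - [0,0,0,0.6,0]
    - [0,0,0,0.5,0]
    - [0,0,0,0.5,0]
    - [0,0,0,0.4,0]
    - [0,0,0,0.3,0]
    - [0,0,0,0.2,0]
    - [0,0,0,0.15,0]
    - [0,0,0,0.1,0]
    - [0,0,0,0.06,0]
    - [0,0,0,0.06,0]
    - [0,0,0,0,0]
    - [0,0,0,0,0]

```text
clock: 23.15
eef_pos: [0.4376, -0.2649, 0.0421]
ee_rot: [-2.222, 2.221, -0.003]
ft_force: [-2.9, 3.2, 9.9]
grip_width: 0.0243
finger_force: 40.5
```

Call:
arm_command:
  increments:
    - [0.6,0,0,0,0]
    - [1,0,0,0,0]
    - [1,0,0,0,0]
    - [1,0,0,0,0]
    - [1,0,0,0,0]
    - [1,0,0,0,0]
    - [1,0,0,0.4,0]
    - [1,0,0,0.4,0]
    - [1,0,0,0.3,0]
    - [1,0,0,0.2,0]
    - [1,0,0,0.1,0]
    - [1,0,0,0,0]
    - [0.6,0,0,0,0]
    - [0.5,0,0,0,0]
    - [0.4,0,0,0,0]
    - [0.4,0,0,0,0]
    - [0.3,0,0,0,0]
    - [0.3,0,0,0,0]
    - [0.3,0,0,0,0]

```text
clock: 25.05
eef_pos: [0.4374, -0.2646, -0.001]
ee_rot: [-2.221, 2.221, -0.001]
ft_force: [-2.3, 2.1, 5.1]
grip_width: 0.047
finger_force: 40.7
```

Call:
arm_command:
  increments:
    - [0.3,0,0,-0.5,0]
    - [0.3,0,0,-0.8,0]
    - [0.3,0,0,-0.8,0]
    - [0.3,0,0,-0.8,0]
    - [0.3,0,0,-0.8,0]
    - [0.3,-0.914,-0.468,0,0]
    - [0.3,-0.914,-0.468,0,0]
    - [0.3,-0.914,-0.468,0,0]
    - [0.3,-0.914,-0.468,0,0]
    - [0.3,-0.914,-0.468,0,0]
    - [0.3,-0.914,-0.468,0,0]
    - [0.3,-0.914,-0.468,0,0]
    - [0.3,-0.914,-0.468,0,0]
    - [0.3,-0.914,-0.468,0,0]
    - [0.3,-0.914,-0.468,0,0]
    - [0.3,-0.914,-0.468,0,0]
    - [0.3,-0.914,-0.468,0,0]
    - [0.3,-0.914,-0.468,0,0]
    - [0.3,0,0,0,0]
    - [0.3,0,0,0,0]

```text
clock: 27.05
eef_pos: [0.619, 0.0924, 0.108]
ee_rot: [2.221, -2.219, -0.002]
ft_force: [-0.4, -0.2, -2.2]
grip_width: 0.0467
finger_force: 42.0
```

```bash
python3 look.py
```

```text
tcp [0.619  0.0924 0.108 ] w 0.0467
scene
bottle px [250. 131.] c [0.426  0.1836] rms 0.001 top [0.4247 0.1827 0.0609] 13 zmax 0.0641
bottle px [304. 153.] c [0.6078 0.1637] rms 0.001 top [0.6291 0.0758 0.1394] 257 zmax 0.686
bottle px [232. 159.] c [0.4447 0.0633] rms 0.0008 top [0.47   0.0289 0.0974] 34 zmax 0.686
side
bottle px [247. 161.] c [0.6073 0.1641] rms 0.0014 top [0.5941 0.1358 0.0732] 42 zmax 0.5627
bottle px [182. 176.] c [0.4254 0.1842] rms 0.0012 top [0.4169 0.1452 0.0811] 24 zmax 0.5627
bottle px [204. 198.] c [0.444  0.0638] rms 0.0011 top [0.4313 0.0154 0.0918] 32 zmax 0.5627
cap scene [ 0.5877 -0.215 ]
cap side [ 0.587  -0.2147]
cap scene [ 0.5947 -0.2543]
cap side [ 0.5941 -0.254 ]
```

Call:
arm_command:
  increments:
    - [0.3,0,0,0.8,0]
    - [0.3,0,0,0.8,0]
    - [0.3,0,0,0.8,0]
    - [0.3,0,0,0.5,0]
    - [0.3,0,0,0.3,0]
    - [0.3,0,0,0.16,0]
    - [0.3,0,0,0.1,0]
    - [0.3,0,0,0,0]
    - [0.3,0,0,0,0]

```text
clock: 28.05
eef_pos: [0.62, 0.0916, 0.0071]
ee_rot: [-2.221, 2.221, -0.002]
ft_force: [-3.8, -1.2, 6.5]
grip_width: 0.0469
finger_force: 42.7
```

Call:
arm_command:
  increments:
    - [0.5,0,0,0,0]
    - [0.7,0,0,0,0]
    - [0.9,0,0,0,0]
    - [0.9,0,0,0,0]
    - [0.9,0,0,-0.2,0]
    - [0.9,0,0,-0.4,0]
    - [0.9,0,0,-0.8,0]
    - [0.9,0,0,-0.9,0]
    - [0.9,0,0,-0.9,0]
    - [0.9,0,0,-0.9,0]
    - [1,0.931,0.098,0,0]
    - [1,0.931,0.098,0,0]
    - [1,0.931,0.098,0,0]
    - [1,0.931,0.098,0,0]
    - [1,0.931,0.098,0,0]
    - [1,0.931,0.098,0,0]
    - [1,0.931,0.098,0,0]
    - [1,0.931,0.098,0,0]
    - [1,0.931,0.098,0,0]
    - [1,0.931,0.098,0,0]

```text
clock: 30.05
eef_pos: [0.5904, -0.1885, 0.1298]
ee_rot: [-2.221, 2.221, -0.002]
ft_force: [-0.1, -1.4, 0.2]
grip_width: 0.0852
finger_force: 0.0
```

Call:
arm_command:
  increments:
    - [1,0.931,0.098,0,0]
    - [1,0,0,0,0]
    - [1,0,0,0,0]

```text
clock: 30.35
eef_pos: [0.5874, -0.2157, 0.1292]
ee_rot: [-2.22, 2.222, -0.001]
ft_force: [-0.2, 0.1, -0.3]
grip_width: 0.0852
finger_force: 0.0
```

```bash
python3 look.py
```

```text
tcp [ 0.5874 -0.2157  0.1292] w 0.0852
scene
bottle px [250. 131.] c [0.4262 0.1838] rms 0.0011 top [0.4458 0.1499 0.0902] 21 zmax 0.686
bottle px [232. 159.] c [0.4447 0.0634] rms 0.0009 top [0.4862 0.0066 0.1224] 35 zmax 0.686
bottle px [308. 161.] c [0.6077 0.1634] rms 0.0011 top [0.6656 0.0383 0.1835] 5 zmax 0.686
bottle px [296. 181.] c [0.62   0.0922] rms 0.0009 top [ 0.7578 -0.2528  0.4351] 5 zmax 0.686
side
bottle px [255. 167.] c [0.6082 0.1047] rms 0.0151 top [0.6008 0.0997 0.0731] 84 zmax 0.5627
bottle px [182. 176.] c [0.4253 0.1843] rms 0.0013 top [0.4168 0.1416 0.0834] 22 zmax 0.5627
bottle px [204. 198.] c [0.4441 0.0638] rms 0.0011 top [ 0.4251 -0.0056  0.1061] 33 zmax 0.5627
cap scene [ 0.5876 -0.2149]
cap side [ 0.587  -0.2148]
cap scene [ 0.5947 -0.2544]
cap side [ 0.5943 -0.2539]
```

Call:
arm_command:
  increments:
    - [1,-0.027,0,0.8,0]
    - [1,0,0,0.8,0]
    - [1,0,0,0.8,0]
    - [1,0,0,0.4,0]
    - [1,0,0,0.2,0]
    - [0.6,0,0,0,0]
    - [0.3,0,0,0,0]
    - [0.3,0,0,0,0]
    - [0.2,0,0,0,0]
    - [0.2,0,0,0,0]
    - [0,0,0,0,0]
    - [0,0,0,0,0]
    - [0,0,0,0,0]

```text
clock: 31.75
eef_pos: [0.5879, -0.2147, 0.0395]
ee_rot: [-2.221, 2.221, -0.003]
ft_force: [-1.1, 0.7, 5.4]
grip_width: 0.024
finger_force: 39.6
```

Call:
arm_command:
  increments:
    - [0,0,0,-0.5,0]
    - [0,0,0,-0.8,0]
    - [0,0,0,-0.8,0]
    - [0,0,0,-0.8,0]
    - [0,0,0,-0.8,0]
    - [0,-0.844,0.433,0,0]
    - [0,-0.844,0.433,0,0]
    - [0,-0.844,0.433,0,0]
    - [0,-0.844,0.433,0,0]
    - [0,-0.844,0.433,0,0]
    - [0,-0.844,0.433,0,0]
    - [0,-0.844,0.433,0,0]
    - [0,-0.844,0.433,0,0]
    - [0,-0.844,0.433,0,0]
    - [0,-0.844,0.433,0,0]
    - [0,-0.844,0.433,0,0]
    - [0,0,0,0,0]
    - [0,0,0,0,0]
    - [0,0,0,0,0]

```text
clock: 33.65
eef_pos: [0.4445, 0.0637, 0.1492]
ee_rot: [2.221, -2.222, -0.0]
ft_force: [0.5, -0.1, -0.6]
grip_width: 0.0239
finger_force: 39.4
```

```bash
python3 look.py
```

```text
tcp [0.4445 0.0637 0.1492] w 0.0239
scene
bottle px [250. 131.] c [0.426  0.1837] rms 0.0012 top [0.4257 0.1815 0.0608] 17 zmax 0.0626
bottle px [232. 159.] c [0.4449 0.0633] rms 0.0009 top [0.4579 0.0445 0.0782] 35 zmax 0.686
bottle px [308. 160.] c [0.6078 0.1635] rms 0.0009 top [0.6193 0.1595 0.0581] 6 zmax 0.0591
bottle px [296. 181.] c [0.6198 0.0922] rms 0.0009 top [ 0.7009 -0.1049  0.2677] 3 zmax 0.686
 under tcp 44 zmin 0.1193
 rod 43 [0.4449 0.0628]
side
bottle px [255. 167.] c [0.6088 0.104 ] rms 0.0151 top [0.5946 0.0849 0.0821] 74 zmax 0.5627
bottle px [182. 176.] c [0.4252 0.1841] rms 0.0013 top [0.4177 0.1481 0.0793] 26 zmax 0.5627
bottle px [204. 197.] c [0.4441 0.0637] rms 0.0011 top [0.4319 0.0172 0.0907] 33 zmax 0.5627
 under tcp 61 zmin 0.1176
 rod 58 [0.4439 0.0628]
cap scene [ 0.5948 -0.2543]
cap side [ 0.5943 -0.2539]
```

Call:
arm_command:
  increments:
    - [0,-0.02,0,0.8,0]
    - [0,0,0,0.6,0]
    - [0,0,0,0.5,0]
    - [0,0,0,0.5,0]
    - [0,0,0,0.4,0]
    - [0,0,0,0.3,0]
    - [0,0,0,0.2,0]
    - [0,0,0,0.15,0]
    - [0,0,0,0.1,0]
    - [0,0,0,0.06,0]
    - [0,0,0,0.06,0]
    - [0,0,0,0,0]
    - [0,0,0,0,0]

```text
clock: 35.05
eef_pos: [0.4451, 0.0648, 0.0411]
ee_rot: [-2.221, 2.22, -0.002]
ft_force: [-5.3, -0.3, 12.4]
grip_width: 0.0242
finger_force: 40.7
```

Call:
arm_command:
  increments:
    - [0.6,0,0,0,0]
    - [1,0,0,0,0]
    - [1,0,0,0,0]
    - [1,0,0,0,0]
    - [1,0,0,0,0]
    - [1,0,0,0,0]
    - [1,0,0,0.4,0]
    - [1,0,0,0.4,0]
    - [1,0,0,0.3,0]
    - [1,0,0,0.2,0]
    - [1,0,0,0.08,0]
    - [1,0,0,0,0]
    - [0.6,0,0,0,0]
    - [0.5,0,0,0,0]
    - [0.4,0,0,0,0]
    - [0.4,0,0,0,0]
    - [0.3,0,0,0,0]
    - [0.3,0,0,0,0]
    - [0.3,0,0,0,0]

```text
clock: 36.95
eef_pos: [0.445, 0.0649, -0.0013]
ee_rot: [-2.221, 2.22, -0.001]
ft_force: [-0.9, -0.1, 4.7]
grip_width: 0.0466
finger_force: 40.8
```

Call:
arm_command:
  increments:
    - [0.3,0,0,-0.5,0]
    - [0.3,0,0,-0.8,0]
    - [0.3,0,0,-0.8,0]
    - [0.3,0,0,-0.8,0]
    - [0.3,0,0,-0.8,0]
    - [0.3,0.166,-0.829,0,0]
    - [0.3,0.166,-0.829,0,0]
    - [0.3,0.166,-0.829,0,0]
    - [0.3,0.166,-0.829,0,0]
    - [0.3,0.166,-0.829,0,0]
    - [0.3,0.166,-0.829,0,0]
    - [0.3,0.166,-0.829,0,0]
    - [0.3,0,0,0,0]
    - [0.3,0,0,0,0]

```text
clock: 38.35
eef_pos: [0.6178, 0.0297, 0.1075]
ee_rot: [2.219, -2.221, -0.003]
ft_force: [-1.3, 0.5, -3.0]
grip_width: 0.0463
finger_force: 41.9
```

```bash
python3 look.py
```

```text
tcp [0.6178 0.0297 0.1075] w 0.0463
scene
bottle px [250. 131.] c [0.4259 0.1834] rms 0.001 top [0.4258 0.1814 0.0609] 17 zmax 0.0627
bottle px [293. 169.] c [0.6215 0.0948] rms 0.0183 top [0.6238 0.0155 0.1381] 426 zmax 0.1852
side
bottle px [255. 167.] c [0.6078 0.1055] rms 0.0151 top [0.5965 0.089  0.0792] 85 zmax 0.5627
bottle px [182. 176.] c [0.4255 0.1841] rms 0.0014 top [0.4095 0.1096 0.1025] 24 zmax 0.5627
cap scene [ 0.5948 -0.2543]
cap side [ 0.5941 -0.254 ]
```

Call:
arm_command:
  increments:
    - [0.3,0,0,0.8,0]
    - [0.3,0,0,0.8,0]
    - [0.3,0,0,0.8,0]
    - [0.3,0,0,0.5,0]
    - [0.3,0,0,0.3,0]
    - [0.3,0,0,0.16,0]
    - [0.3,0,0,0.1,0]
    - [0.3,0,0,0,0]
    - [0.3,0,0,0,0]

```text
clock: 39.35
eef_pos: [0.6188, 0.03, 0.0067]
ee_rot: [-2.221, 2.22, -0.001]
ft_force: [-5.3, 0.4, 5.9]
grip_width: 0.0465
finger_force: 42.8
```

Call:
arm_command:
  increments:
    - [0.5,0,0,0,0]
    - [0.7,0,0,0,0]
    - [0.9,0,0,0,0]
    - [0.9,0,0,0,0]
    - [0.9,0,0,-0.2,0]
    - [0.9,0,0,-0.4,0]
    - [0.9,0,0,-0.8,0]
    - [0.9,0,0,-0.9,0]
    - [0.9,0,0,-0.9,0]
    - [0.9,0,0,-0.9,0]
    - [1,0.947,0.082,0,0]
    - [1,0.947,0.082,0,0]
    - [1,0.947,0.082,0,0]
    - [1,0.947,0.082,0,0]
    - [1,0.947,0.082,0,0]
    - [1,0.947,0.082,0,0]
    - [1,0.947,0.082,0,0]
    - [1,0.947,0.082,0,0]
    - [1,0.947,0.082,0,0]
    - [1,0.947,0.082,0,0]

```text
clock: 41.35
eef_pos: [0.594, -0.2556, 0.1295]
ee_rot: [-2.221, 2.221, -0.002]
ft_force: [0.3, -0.1, 0.1]
grip_width: 0.0853
finger_force: 0.0
```

```bash
python3 look.py; sleep 0; python3 s.py
```

```text
tcp [ 0.594  -0.2556  0.1295] w 0.0853
scene
bottle px [250. 131.] c [0.426  0.1836] rms 0.0012 top [0.425  0.1817 0.0608] 16 zmax 0.0625
bottle px [293. 183.] c [0.6293 0.0458] rms 0.0389 top [0.64   0.0261 0.1063] 39 zmax 0.686
side
bottle px [262. 173.] c [0.6045 0.049 ] rms 0.0422 top [0.6058 0.0671 0.0694] 136 zmax 0.5627
bottle px [182. 176.] c [0.4254 0.1842] rms 0.0013 top [0.4093 0.1106 0.102 ] 24 zmax 0.5627
cap scene [ 0.5948 -0.2542]
cap side [ 0.594 -0.254]
t 41.5 tcp [ 0.5934 -0.2576  0.129 ] psi -90.19 w 0.0855
```

Call:
arm_command:
  increments:
    - [1,0,0,0,0]
    - [1,0,0,0,0]
    - [1,0,0,0,0]

```text
clock: 41.75
eef_pos: [0.5942, -0.2534, 0.1286]
ee_rot: [-2.222, 2.22, -0.001]
ft_force: [-0.5, 0.1, 0.0]
grip_width: 0.0857
finger_force: 0.0
```

Call:
arm_command:
  increments:
    - [1,0.023,0,0.8,0]
    - [1,0,0,0.8,0]
    - [1,0,0,0.8,0]
    - [1,0,0,0.38,0]
    - [1,0,0,0.2,0]
    - [0.6,0,0,0,0]
    - [0.3,0,0,0,0]
    - [0.3,0,0,0,0]
    - [0.2,0,0,0,0]
    - [0.2,0,0,0,0]
    - [0,0,0,0,0]
    - [0,0,0,0,0]
    - [0,0,0,0,0]

```text
clock: 43.05
eef_pos: [0.5945, -0.2552, 0.0398]
ee_rot: [-2.221, 2.221, -0.003]
ft_force: [-1.1, 1.1, 5.3]
grip_width: 0.0244
finger_force: 39.5
```

Call:
arm_command:
  increments:
    - [0,0,0,-0.5,0]
    - [0,0,0,-0.8,0]
    - [0,0,0,-0.8,0]
    - [0,0,0,-0.8,0]
    - [0,0,0,-0.8,0]
    - [0,-0.912,0.352,0,0]
    - [0,-0.912,0.352,0,0]
    - [0,-0.912,0.352,0,0]
    - [0,-0.912,0.352,0,0]
    - [0,-0.912,0.352,0,0]
    - [0,-0.912,0.352,0,0]
    - [0,-0.912,0.352,0,0]
    - [0,-0.912,0.352,0,0]
    - [0,-0.912,0.352,0,0]
    - [0,-0.912,0.352,0,0]
    - [0,-0.912,0.352,0,0]
    - [0,-0.912,0.352,0,0]

```text
clock: 44.75
eef_pos: [0.4663, 0.0743, 0.1494]
ee_rot: [2.221, -2.221, -0.001]
ft_force: [0.7, -1.2, 0.8]
grip_width: 0.0243
finger_force: 39.5
```

Call:
arm_command:
  increments:
    - [0,-0.912,0.352,0,0]
    - [0,-0.912,0.352,0,0]
    - [0,-0.912,0.352,0,0]
    - [0,-0.912,0.352,0,0]
    - [0,0,0,0,0]
    - [0,0,0,0,0]
    - [0,0,0,0,0]

```text
clock: 45.45
eef_pos: [0.4249, 0.1823, 0.1495]
ee_rot: [2.221, -2.222, -0.0]
ft_force: [-0.5, 0.1, -0.6]
grip_width: 0.0241
finger_force: 39.5
```

```bash
python3 look.py
```

```text
tcp [0.4249 0.1823 0.1495] w 0.0241
scene
bottle px [250. 131.] c [0.426  0.1837] rms 0.0011 top [0.4243 0.1825 0.0608] 14 zmax 0.063
bottle px [308. 161.] c [0.6076 0.1634] rms 0.0008 top [0.6183 0.157  0.0579] 7 zmax 0.0586
bottle px [288. 190.] c [0.6244 0.0355] rms 0.0128 top [ 0.6378 -0.0033  0.1005] 30 zmax 0.686
 under tcp 42 zmin 0.1205
 rod 41 [0.4252 0.1827]
side
bottle px [262. 173.] c [0.6044 0.0496] rms 0.0424 top [0.6057 0.0648 0.0695] 134 zmax 0.5627
bottle px [182. 176.] c [0.4254 0.1843] rms 0.0011 top [0.4028 0.0827 0.118 ] 26 zmax 0.5627
 under tcp 55 zmin 0.1187
 rod 49 [0.4242 0.1825]
```

Call:
arm_command:
  increments:
    - [0,-0.047,-0.033,0.8,0]
    - [0,0,0,0.6,0]
    - [0,0,0,0.5,0]
    - [0,0,0,0.5,0]
    - [0,0,0,0.4,0]
    - [0,0,0,0.3,0]
    - [0,0,0,0.2,0]
    - [0,0,0,0.15,0]
    - [0,0,0,0.1,0]
    - [0,0,0,0.06,0]
    - [0,0,0,0.06,0]
    - [0,0,0,0,0]
    - [0,0,0,0,0]

```text
clock: 46.85
eef_pos: [0.4267, 0.1845, 0.0415]
ee_rot: [-2.221, 2.219, -0.001]
ft_force: [-4.0, -1.4, 12.1]
grip_width: 0.0242
finger_force: 40.6
```

```bash
python3 s.py
```

```text
t 46.9 tcp [0.4267 0.1845 0.0415] psi -89.95 w 0.0242
```

Call:
arm_command:
  increments:
    - [0.6,0,0,0,0]
    - [1,0,0,0,0]
    - [1,0,0,0,0]
    - [1,0,0,0,0]
    - [1,0,0,0,0]
    - [1,0,0,0,0]
    - [1,0,0,0.4,0]
    - [1,0,0,0.4,0]
    - [1,0,0,0.3,0]
    - [1,0,0,0.2,0]
    - [1,0,0,0.08,0]
    - [1,0,0,0,0]
    - [0.6,0,0,0,0]
    - [0.5,0,0,0,0]
    - [0.4,0,0,0,0]
    - [0.4,0,0,0,0]
    - [0.3,0,0,0,0]
    - [0.3,0,0,0,0]
    - [0.3,0,0,0,0]

```text
clock: 48.75
eef_pos: [0.4264, 0.1844, -0.001]
ee_rot: [-2.221, 2.22, -0.001]
ft_force: [-1.7, -0.3, 5.5]
grip_width: 0.0468
finger_force: 40.7
```

Call:
arm_command:
  increments:
    - [0.3,0,0,-0.5,0]
    - [0.3,0,0,-0.8,0]
    - [0.3,0,0,-0.8,0]
    - [0.3,0,0,-0.8,0]
    - [0.3,0,0,-0.8,0]
    - [0.3,0,-0.857,-0.1,0]
    - [0.3,0,-0.857,-0.1,0]
    - [0.3,0,-0.857,0,0]
    - [0.3,0,-0.857,0,0]
    - [0.3,0,-0.857,0,0]
    - [0.3,0,-0.857,0,0]
    - [0.3,0,-0.857,0,0]
    - [0.3,0,-0.857,0,0]
    - [0.3,-0.593,0,0,0]
    - [0.3,-0.593,0,0,0]
    - [0.3,0,0,0,0]
    - [0.3,0,0,0,0]
    - [0.3,0,0,0,0]

```text
clock: 50.55
eef_pos: [0.631, 0.22, 0.1154]
ee_rot: [2.222, -2.221, -0.0]
ft_force: [0.0, -0.9, -2.6]
grip_width: 0.0466
finger_force: 41.9
```

```bash
python3 look.py|grep -v cap; python3 - <<'E'
from h import *
a=np.load("last_side.npz")["img"];b=np.load("last_scene.npz")["img"]
c=np.hstack([cv2.resize(a[20:260,120:360],None,fx=1.6,fy=1.6),cv2.resize(b[0:240,160:400],None,fx=1.6,fy=1.6)])
cv2.imwrite("pics/c7.png",cv2.cvtColor(c,cv2.COLOR_RGB2BGR))
E
```

```text
tcp [0.631  0.22   0.1154] w 0.0466
scene
bottle px [294. 182.] c [0.6294 0.0461] rms 0.0397 top [0.6435 0.0181 0.1156] 55 zmax 0.686
side
bottle px [261. 173.] c [0.6039 0.0495] rms 0.0431 top [0.5975 0.053  0.0802] 140 zmax 0.5627
```

View pics/c7.png

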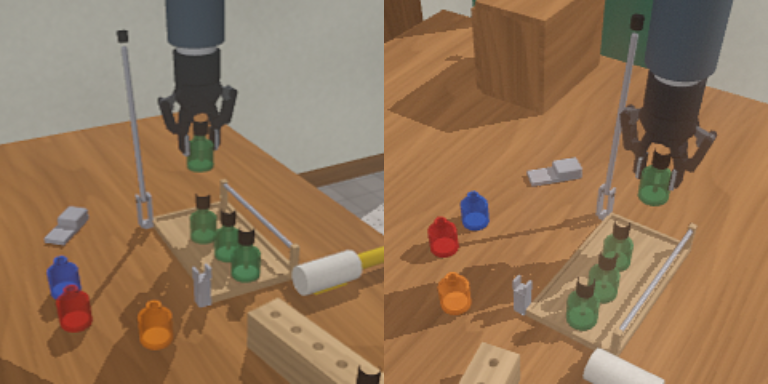

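Three capped bottles stand in the caddy, the fourth hangs above its free spot near (0.631, 0.220); the rail is clear of the hand.

Call:
arm_command:
  increments:
    - [0.3,0,0,0.8,0]
    - [0.3,0,0,0.8,0]
    - [0.3,0,0,0.8,0]
    - [0.3,0,0,0.6,0]
    - [0.3,0,0,0.4,0]
    - [0.3,0,0,0.2,0]
    - [0.3,0,0,0.1,0]
    - [0.3,0,0,0,0]
    - [0.3,0,0,0,0]

```text
clock: 51.55
eef_pos: [0.6314, 0.2193, 0.0071]
ee_rot: [-2.222, 2.221, -0.001]
ft_force: [-7.2, -1.8, 8.5]
grip_width: 0.0468
finger_force: 42.8
```

```bash
python3 - <<'E'
from h import *
# rail line from the start clouds (upright, untouched) in each view
for n in("scene","side"):
    f=grab(n); P=cloud(f); x,y,z=np.moveaxis(P,-1,0)
    m=(abs(x-.536)<.02)&(y>.24)&(y<.31)
    for a,b in((.12,.2),(.2,.28),(.28,.32),(.325,.345)):
        q=P[m&(z>a)&(z<b)]; print(n,a,len(q),q.mean(0).round(4))
E
```

```text
scene 0.12 113 [0.5374 0.2699 0.161 ]
scene 0.2 137 [0.5377 0.2789 0.2413]
scene 0.28 78 [0.5378 0.2859 0.3   ]
scene 0.325 77 [0.539  0.2875 0.3343]
side 0.12 102 [0.5338 0.2703 0.1614]
side 0.2 117 [0.5341 0.2792 0.2417]
side 0.28 60 [0.5345 0.2861 0.2994]
side 0.325 50 [0.5336 0.2861 0.3339]
```

Call:
arm_command:
  increments:
    - [0.5,0,0,0,0]
    - [0.7,0,0,0,0]
    - [0.75,0,0,0,0]
    - [0.75,0,0,0,0]
    - [0.75,0,0,-0.2,0]
    - [0.75,0,0,-0.4,0]
    - [0.75,0,0,-0.8,0]
    - [0.75,0,0,-0.995,0]
    - [0.75,0,0,-0.995,0]
    - [0.75,0,0,-0.995,0]
    - [0.75,0,0,-0.995,0]
    - [1,0,0,-0.995,0]
    - [1,0,0,-0.995,0]
    - [1,0,0,-0.995,0]
    - [1,0,0,-0.995,0]
    - [1,0,0.795,0,0]
    - [1,0,0.795,0,0]
    - [1,0,0.795,0,0]
    - [1,0,0.795,0,0]
    - [1,0,0,0,0]

```text
clock: 53.65
eef_pos: [0.5345, 0.2197, 0.2879]
ee_rot: [-2.22, 2.217, -0.001]
ft_force: [-0.8, -0.7, 0.7]
grip_width: 0.0855
finger_force: 0.0
```

```bash
python3 s.py; python3 - <<'E'
from h import *
for n in("scene","side"):
    f=grab(n); P=cloud(f); x,y,z=np.moveaxis(P,-1,0)
    for X,Y in((.619,.03),(.62,.092),(.608,.1635),(.631,.22)):
        q=P[(np.hypot(x-X,y-Y)<.028)&(z>.074)&(z<.11)]; print(n,len(q),q.min(0).round(3) if len(q) else "",q.max(0).round(3) if len(q) else "")
    q=P[(abs(x-.536)<.02)&(y>.24)&(y<.31)&(z>.325)&(z<.345)]; print("knob",len(q), q.mean(0).round(4) if len(q) else "")
E
```

```text
t 53.6 tcp [0.5345 0.2197 0.2879] psi -89.92 w 0.0855
scene 83 [0.609 0.014 0.074] [0.633 0.037 0.094]
scene 77 [0.61  0.079 0.074] [0.635 0.1   0.094]
scene 72 [0.597 0.149 0.074] [0.622 0.169 0.095]
scene 71 [0.62  0.203 0.074] [0.646 0.221 0.093]
knob 58 [0.5378 0.2861 0.3329]
side 81 [0.605 0.014 0.074] [0.628 0.036 0.094]
side 72 [0.607 0.078 0.074] [0.628 0.1   0.094]
side 61 [0.594 0.149 0.075] [0.617 0.165 0.095]
side 62 [0.619 0.203 0.074] [0.644 0.218 0.094]
knob 52 [0.5336 0.2863 0.3336]
```

Call:
arm_command:
  increments:
    - [1,-0.79,-0.03,0,0]
    - [1,-0.79,0,0,0]
    - [1,-0.79,0,0,0]
    - [1,0,0,0,0]
    - [0.5,0,0,0,0]
    - [0.3,0,0,0,0]
    - [0.2,0,0,0,0]
    - [0.1,0,0,0,0]
    - [0,0,0,0,0]
    - [0,0,0,0,0]
    - [0,0,0,0,0]
  force: 30

```text
clock: 54.85
eef_pos: [0.5366, 0.2906, 0.2853]
ee_rot: [2.221, -2.221, -0.001]
ft_force: [-4.7, -1.3, 2.3]
grip_width: 0.0171
finger_force: 29.4
```

```bash
python3 s.py; python3 - <<'E'
import numpy as np
q=np.linspace(1.685,.35,21); yaw=.02
y=-.279*np.cos(q); z=.279*np.sin(q)
d=np.c_[-np.diff(y),yaw*np.diff(y)*-1,-np.diff(z)]/.03
print(d.round(3).tolist())
E
```

```text
t 54.9 tcp [0.5366 0.2906 0.2853] psi -89.99 w 0.0171
[[0.619, 0.012, -0.05], [0.621, 0.012, -0.009], [0.62, 0.012, 0.033], [0.616, 0.012, 0.074], [0.61, 0.012, 0.115], [0.601, 0.012, 0.155], [0.589, 0.012, 0.195], [0.575, 0.011, 0.234], [0.558, 0.011, 0.272], [0.539, 0.011, 0.308], [0.517, 0.01, 0.344], [0.493, 0.01, 0.377], [0.467, 0.009, 0.409], [0.438, 0.009, 0.44], [0.408, 0.008, 0.468], [0.376, 0.008, 0.494], [0.342, 0.007, 0.518], [0.307, 0.006, 0.54], [0.27, 0.005, 0.559], [0.232, 0.005, 0.576]]
```

Call:
arm_command:
  increments:
    - [0,0.619,0.012,-0.05,0]
    - [0,0.621,0.012,-0.009,0]
    - [0,0.62,0.012,0.033,0]
    - [0,0.616,0.012,0.074,0]
    - [0,0.61,0.012,0.115,0]
    - [0,0.601,0.012,0.155,0]
    - [0,0.589,0.012,0.195,0]
    - [0,0.575,0.011,0.234,0]

```text
clock: 55.65
eef_pos: [0.5332, 0.1451, 0.2622]
ee_rot: [2.222, -2.221, -0.003]
ft_force: [-4.5, 1.9, 0.2]
grip_width: 0.017
finger_force: 30.2
```

Call:
arm_command:
  increments:
    - [0,0.558,0.011,0.272,0]
    - [0,0.539,0.011,0.308,0]
    - [0,0.517,0.01,0.344,0]
    - [0,0.493,0.01,0.377,0]
    - [0,0.467,0.009,0.409,0]
    - [0,0.438,0.009,0.44,0]
    - [0,0.408,0.008,0.468,0]
    - [0,0.376,0.008,0.494,0]
    - [0,0.342,0.007,0.518,0]
    - [0,0.307,0.006,0.54,0]
    - [0,0.27,0.005,0.559,0]
    - [0,0,0,0,0]

```text
clock: 56.85
eef_pos: [0.5298, 0.0021, 0.1184]
ee_rot: [2.217, -2.22, -0.003]
ft_force: [-3.4, -2.6, -0.6]
grip_width: 0.0164
finger_force: 29.4
```

```bash
python3 - <<'E'
from h import *
f=grab("side");g=grab("scene")
c=np.hstack([cv2.resize(f["pixels"][40:280,120:360],None,fx=1.6,fy=1.6),cv2.resize(g["pixels"][20:260,160:400],None,fx=1.6,fy=1.6)])
cv2.imwrite("pics/c8.png",cv2.cvtColor(c,cv2.COLOR_RGB2BGR))
E
python3 s.py
```

```text
t 57.0 tcp [0.5299 0.0029 0.12  ] psi -90.05 w 0.0172
```

View pics/c8.png

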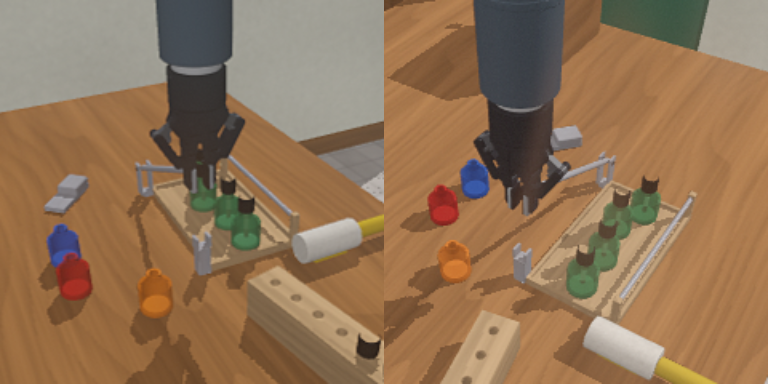

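Call:
arm_command:
  increments:
    - [0.4,0,0,0,0]
    - [0.5,0,0,0,0]
    - [0.5,0,0,0,0]
    - [0.5,0,0,-0.5,0]
    - [0.5,0,0,-0.7,0]
    - [0.5,0,0,-0.7,0]
    - [0.5,-0.745,-0.02,0,0]
    - [0.4,-0.745,-0.02,0,0]
    - [0.2,-0.745,-0.02,0,0]
    - [0,0,0,0,0]
    - [0,0,0,0,0]
    - [0,0,0,0,0]
    - [0,0,0,0,0]

```text
clock: 58.25
eef_pos: [0.5333, 0.0704, 0.1779]
ee_rot: [-2.221, 2.222, -0.0]
ft_force: [0.4, -1.2, -0.2]
grip_width: -0.0003
finger_force: 0.0
```

```bash
python3 s.py; python3 - <<'E'
from h import *
for n in("scene","side"):
    f=grab(n); P=cloud(f); x,y,z=np.moveaxis(P,-1,0)
    for a in(.0,.06,.1,.15,.2):
        q=P[(abs(x-.532)<.014)&(y>a-.012)&(y<a+.012)&(z>.075)&(z<.185)]; print(n,a,len(q),np.median(q,0).round(4) if len(q) else "")
E
```

```text
t 58.2 tcp [0.5333 0.0704 0.1779] psi -90.04 w -0.0003
scene 0.0 65 [0.5325 0.0016 0.1758]
scene 0.06 28 [0.535  0.0585 0.1505]
scene 0.1 23 [0.536  0.0995 0.1324]
scene 0.15 21 [0.5365 0.151  0.1091]
scene 0.2 15 [0.5372 0.2011 0.0853]
side 0.0 61 [0.5268 0.0015 0.1756]
side 0.06 13 [0.5259 0.0604 0.1489]
side 0.1 15 [0.5271 0.0996 0.1298]
side 0.15 9 [0.5278 0.1504 0.1072]
side 0.2 12 [0.5299 0.2023 0.0833]
```

Call:
arm_command:
  increments:
    - [0,0,0.05,0.5,0]
    - [0,0,0,0.5,0]
    - [0,0,0,0.5,0]
    - [0,0,0,0.5,0]
    - [0,0,0,0.5,0]
    - [0,0,0,0.5,0]
    - [0,0,0,0.5,0]
    - [0,0,0,0.5,0]
    - [0,0,0,0.3,0]
    - [0,0,0,0.2,0]
    - [0,0,0,0.1,0]
    - [0,0,0,0,0]

```text
clock: 59.55
eef_pos: [0.5318, 0.0709, 0.0397]
ee_rot: [-2.221, 2.222, 0.0]
ft_force: [0.3, -0.0, -0.1]
grip_width: 0.0004
finger_force: 0.0
```

```bash
python3 - <<'E'
from h import *
for n in("scene","side"):
    f=grab(n); P=cloud(f); x,y,z=np.moveaxis(P,-1,0)
    for a in(-.02,.02,.04,.1,.15,.2):
        q=P[(abs(x-.532)<.014)&(y>a-.008)&(y<a+.008)&(z>.03)&(z<.185)]; print(n,a,len(q),np.median(q,0).round(4) if len(q) else "")
    c=cv2.resize(f["pixels"][80:260,150:330],None,fx=2.1,fy=2.1); L=c if n=="scene" else np.hstack([L,c])
cv2.imwrite("pics/c9.png",cv2.cvtColor(L,cv2.COLOR_RGB2BGR))
E
```

```text
scene -0.02 60 [ 0.5318 -0.0234  0.0673]
scene 0.02 21 [0.532  0.0211 0.0646]
scene 0.04 22 [0.5331 0.0417 0.0636]
scene 0.1 6 [0.5367 0.1005 0.0596]
scene 0.15 0 
scene 0.2 14 [0.5357 0.1994 0.0604]
side -0.02 60 [ 0.5261 -0.0238  0.0666]
side 0.02 19 [0.5266 0.0207 0.0653]
side 0.04 16 [0.5275 0.0394 0.0646]
side 0.1 4 [0.5261 0.0993 0.061 ]
side 0.15 5 [0.528  0.1463 0.0589]
side 0.2 0
```

View pics/c9.png

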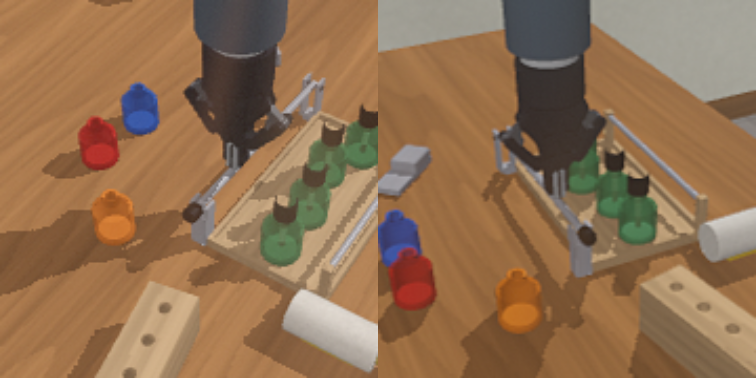

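The rail is nearly level, about 8 mm above its stop at the tip (knob at px 190,210 left). Push the rest.

Call:
arm_command:
  increments:
    - [0,0,0,0.08,0]
    - [0,0,0,0.08,0]
    - [0,0,0,0.05,0]
    - [0,0,0,0.05,0]
    - [0,0,0,0,0]
    - [0,0,0,0,0]

```text
clock: 60.25
eef_pos: [0.5321, 0.0711, 0.0334]
ee_rot: [-2.221, 2.22, -0.002]
ft_force: [-4.2, 0.1, 9.8]
grip_width: 0.0002
finger_force: 5.1
```

Call:
arm_command:
  increments:
    - [0,0,0,0.06,0]
    - [0,0,0,0,0]
    - [0,0,0,-0.5,0]
    - [0,0,0,-0.8,0]
    - [0,0,0,-0.9,0]
    - [0,0,0,-0.9,0]
    - [0,0,0,-0.9,0]
    - [0,0,0,-0.9,0]
    - [0,0,0.9,-0.3,0]
    - [0,0,0.9,0,0]
    - [0,0,0.9,0,0]
    - [0,0,0.9,0,0]
    - [0,0,0,0,0]
    - [0,0,0,0,0]

```text
clock: 61.65
eef_pos: [0.4236, 0.0711, 0.1864]
ee_rot: [-2.222, 2.22, -0.0]
ft_force: [0.3, 0.4, -0.5]
grip_width: -0.0002
finger_force: 0.0
```

```bash
python3 s.py; python3 - <<'E'
from h import *
for n in("scene","side"):
    f=grab(n); P=cloud(f); x,y,z=np.moveaxis(P,-1,0)
    for a in(-.02,.02,.06,.1,.15,.2):
        q=P[(abs(x-.532)<.014)&(y>a-.008)&(y<a+.008)&(z>.03)&(z<.185)]; print(n,a,len(q),np.median(q,0).round(4) if len(q) else "",q[:,2].max().round(4) if len(q) else "")
    for X,Y in((.619,.03),(.62,.092),(.608,.1635),(.631,.22)):
        q=P[(np.hypot(x-X,y-Y)<.028)&(z>.074)&(z<.11)]; print(n,len(q),q.min(0).round(3) if len(q) else "",q.max(0).round(3) if len(q) else "")
save(f,"pics/end.png"); save(grab("scene"),"pics/end2.png")
E
```

```text
t 61.6 tcp [0.4236 0.0711 0.1864] psi -89.96 w -0.0002
scene -0.02 61 [ 0.532  -0.0234  0.0598] 0.0649
scene 0.02 23 [0.5324 0.0218 0.0585] 0.0613
scene 0.06 21 [0.5332 0.0611 0.058 ] 0.0607
scene 0.1 23 [0.5337 0.0992 0.0587] 0.0607
scene 0.15 20 [0.5361 0.149  0.0587] 0.0617
scene 0.2 18 [0.536  0.1996 0.0577] 0.0611
scene 79 [0.608 0.015 0.076] [0.633 0.038 0.095]
scene 75 [0.61  0.079 0.074] [0.634 0.103 0.095]
scene 73 [0.597 0.149 0.075] [0.622 0.169 0.096]
scene 67 [0.62  0.203 0.075] [0.646 0.221 0.094]
side -0.02 63 [ 0.5264 -0.0244  0.059 ] 0.0647
side 0.02 15 [0.5279 0.0197 0.0588] 0.0608
side 0.06 18 [0.5278 0.0608 0.0581] 0.0609
side 0.1 12 [0.5286 0.0988 0.0576] 0.0611
side 0.15 13 [0.5299 0.1475 0.0585] 0.0604
side 0.2 13 [0.5309 0.2006 0.0593] 0.0604
side 79 [0.605 0.014 0.074] [0.627 0.038 0.094]
side 74 [0.607 0.078 0.074] [0.627 0.1   0.094]
side 63 [0.595 0.15  0.074] [0.617 0.165 0.094]
side 61 [0.619 0.201 0.074] [0.644 0.216 0.094]
```

View pics/end2.png

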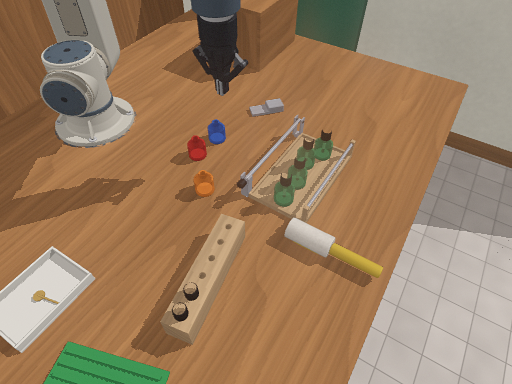

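The rail is level (top 0.060 m all along) in its catch (243,183). Four capped bottles stand upright in the caddy (285,190 to 325,143), and the lint roller and wedge are where they were.

```bash
python3 -c "
from bench import arm
print(arm.sign_off())"
```

```text
the job is handed in; nothing more can be done
None
```

The job is handed in: all four bottles present are capped flush and standing upright in the caddy, the rail is down in its catch, and the lint roller and door wedge are where they were.

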